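# Dock the patient monitor from behind the bottles

## Robot

A 6-joint arm with a two-finger parallel gripper is mounted at the origin on the work surface. World frame = base frame: x ahead of the robot, y to its left, z up, the work surface at z = 0. Lengths are in m, angles in rad, forces in N, time in s.
With the tool pointing down it reaches from about 0.35 to 0.775 m from the base axis. Payload 5.5 kg.
Tool frame: the origin (TCP) lies on the centre line of the jaws, within the pads' length; the fingertips stand 8 mm ahead of it and the grasp point (between the pads) lies 11 mm behind it; z points along the fingers, y is the direction in which the jaws open and shut (so a half turn about z gives the same grasp; the last joint's range is limited). The gripper opens to 85 mm and grips with 20 to 120 N. Pads are 22 mm wide; open, the fingers measure 114 mm over their backs; the gripper's body (76 mm by 85 mm) begins 54 mm behind the grasp point. The pads swing forward as they close: fully open they stand 13 mm farther back than shut.
Start: joints at [-1.453, 0.313, 0.046, 1.304, 0, 1.431], TCP at [0.147, -0.556, 0.239] pointing down, gripper open.
Joint ranges: [-2.76, 2.76], [-0.86, 1.69], [-1.03, 1.26], [-2.2, 2.34], [-1.47, 1.5], [-3.14, 3.14]. Speed limits (rad/s): [2.57, 2.57, 3.14, 3.14, 3.14, 3.14].

## Interface

Orientations are given as a unit quaternion [w, x, y, z].
In Python, from workcell import env gives the robot as it stands. The module is installed in compiled form; this text tells all that it offers.
- The arm moves only by the tool play_rows, never from a script. Its argument "steps" is a list of rows, each an object with "claw": the closure in counts, from 0 (fully open) to 255 (shut); "dp": the shift along the tool's x, y, z in m, a list of three; "angular": the turn, a rotation vector about the tool's x, y, z in degrees, a list of three. In form: [{"claw": claw, "dp": [dx, dy, dz], "angular": [wx, wy, wz]}, ...]. A call has exactly 8 rows; each row shifts and turns the commanded pose from where the row before left it, along the tool's axes as they then stand; what a row does not reach is not made up. A row lasts 1/12 s, in which the tool goes at most 41.7 mm and 7.16 degrees, less where a joint would pass 70% of its speed; a pose out of reach is approached as far as the arm can. A call is refused whole if a number of a shift passes 0.0417 or a number of a turn 7.16, either way. A call with a gripper value outside its range is refused whole. The fingers move at their own pace and stop on an object; "force" is the grip in N (left out, the last holds). Time passes only in rows, so rows that do not move let the fingers close, or fill a call up. It gives the time, the measured TCP pose, the force and the opening at its end, in the units of the state.
- env.get_state(): the state, without advancing time (a new reading comes with each control period).
- env.read_camera(name): name is "scene" or "side" or "wrist"; returns (picture, depth): 420x560x3 uint8, red, green, blue; 420x560 float32, m along the optical axis (not along the pixel's ray), 0 where there is no reading.
- env.calibration(name): a dict with "fx", "fy", "cx", "cy" (pixels), "k1" (the pictures are not rectified: a ray, as slopes to the right and down, at radius r is drawn at 1 + k1 r^2 times it, then the intrinsics apply), "world_from_camera" (4x4, takes a point from camera to world coordinates); the wrist camera has in their place "hand_eye" (4x4, takes a point from camera to tool coordinates, whose origin is the TCP and whose axes are the flange's). Camera axes: x right, y down, z forward; pixel columns grow to the right and rows downward; lengths in m; the calibration is good to about 2 mm. A picture is of the moment at which its call begins: read the wrist's pose just before it. calibration takes no time and is no camera call.
- env.hand_in(): hands the job in, once; it reports no verdict.
The state is a dict: "clock": time; "joint_pos": joint angles; "qvel": joint speeds; "tau": joint torques, N m; "tcp_pos": TCP position; "orientation": TCP orientation; "wrist_force": force on the tool from outside, world axes, zero at the start; "ft_torque": the same for the moment, N m; "finger_gap": finger opening in m.
Only numpy, scipy, OpenCV 4.12 (cv2) and the standard library are available. Lean on these libraries where they do the work, as an engineer would, in place of code of your own. Each camera call takes 0.05 s, during which the arm holds its last target. There are 200 camera calls.

## Task

The handheld patient monitor lies behind the row of three bottles in the supply bay. First stand all three bottles on the green tray, leaving the monitor where it lies until they are there; then rest the monitor on the sloped blue stand, screen up and screen end uphill, settled squarely against the bottom lip; only after that stand each bottle back on the very spot in the bay where it stood at the start. Set things down rather than dropping them, and leave the steel bowl, the jar and the tape roll alone.

Things in the scene. Friction and masses are not known exactly. Their poses are not given: they have to be found in the camera images.
- bottle_red_cap (a point): White bottle with a red cap. 145 mm tall, 220 g: body 48 mm across up to 85 mm, then shoulder and neck, and on top the cap, 28 mm across, 36 mm tall. This point: middle of the cap, on the axis, 126 mm above the underside; z up. Starts in the row of three in the bay, 64 mm apart; its place in the row varies. Take it by the cap.
- bottle_white_cap (a point): Amber brown bottle with a white cap. 145 mm tall, 220 g: body 48 mm across up to 85 mm, then shoulder and neck, and on top the cap, 28 mm across, 36 mm tall. This point: middle of the cap, on the axis, 126 mm above the underside; z up. Starts in the row of three in the bay, 64 mm apart; its place in the row varies. Take it by the cap.
- bottle_yellow_cap (a point): Blue bottle with a yellow cap. 145 mm tall, 220 g: body 48 mm across up to 85 mm, then shoulder and neck, and on top the cap, 28 mm across, 36 mm tall. This point: middle of the cap, on the axis, 126 mm above the underside; z up. Starts in the row of three in the bay, 64 mm apart; its place in the row varies. Take it by the cap.
- monitor_mid (a point): Handheld monitor: white flat box, 130 (x) x 58 (y) x 28 (z) mm, 280 g, black screen on the +x half, three buttons near the -x end. This point: its centre; x to the screen end, z out of the screen. Starts flat, screen up, beyond the bottles (10 to 20 mm gap), parallel to their row, screen end to the left (+y), on the bay's rest block: underside 18 mm, centre 32 mm above the table.
- stand_seat (a point): Sloped blue stand, fixed. This point: where the monitor's centre is when home, 80 mm above the table. x: horizontal, uphill; z up. Slope 25 degrees, a strip 140 mm long, 44 mm wide (fingers can straddle it), slippery: the monitor slides down to the lip. Lip at the low end, 65 mm downhill of this point, 14 mm high; slope surface 14 mm below this point (normal). Foot plate 140 x 100 x 8 mm.
- bay: Supply bay, fixed: black rubber base 190 (x) x 240 (y) x 4 mm, origin at the centre of its underside, x away from the robot. Upright metal edge at the far (+x) side, 49 mm high, about 45 mm clear of the monitor. A grey rest block 38 x 100 mm, top 18 mm above the table, carries the monitor. Bottles stand in a row along y at x = -55 mm.
- tray: Green plastic tray, fixed, 220 mm (x) by 130 mm (y) outside, walls 4 mm thick and 18 mm high. Origin at the centre of its underside, z up. The floor inside is 4 mm above the table. Room for the three bottles in a row along x.
- bowl: Round steel bowl, 90 mm across, 40 mm high; origin at the centre of its underside. Bystander: leave it where it is.
- jar: Glass jar with a blue label and steel lid, 68 mm across, 85 mm high; origin at the centre of its underside. Bystander: leave it where it is.
- tape: Orange roll of tape lying flat, 64 mm across, 25 mm high; origin at the centre of its underside. Bystander: leave it where it is.

How it is judged:
On the way, in this order (a step that is already met when the one before it is completed fails the run):
1. all three bottles stand released on the green tray, the monitor still where it lay (x of bottle_red_cap in the frame of tray between -0.1 and 0.1 m and y of bottle_red_cap in the frame of tray between -0.055 and 0.055 m and z of bottle_red_cap in the frame of tray between 0.12 and 0.136 m and angle between each of bottle_red_cap, bottle_white_cap, bottle_yellow_cap's own z axis and vertical below 0.12 rad and linear speed of each of bottle_red, bottle_white, bottle_yellow below 0.03 m/s and contact force between the fingers and bottle_red below 0.1 N and x of bottle_white_cap in the frame of tray between -0.1 and 0.1 m and y of bottle_white_cap in the frame of tray between -0.055 and 0.055 m and z of bottle_white_cap in the frame of tray between 0.12 and 0.136 m and contact force between the fingers and bottle_white below 0.1 N and x of bottle_yellow_cap in the frame of tray between -0.1 and 0.1 m and y of bottle_yellow_cap in the frame of tray between -0.055 and 0.055 m and z of bottle_yellow_cap in the frame of tray between 0.12 and 0.136 m and contact force between the fingers and bottle_yellow below 0.1 N and distance of monitor_mid from where it was at the start of the episode below 0.02 m), for 0.2 s.
2. the monitor rests home on the sloped stand while all three bottles stand on the tray (distance between monitor_mid and stand_seat below 0.012 m and z of monitor_mid in the frame of stand_seat between -0.006 and 0.004 m and angle between monitor_mid's own z axis and vertical between 0.35 and 0.52 rad and angle between monitor_mid's own x axis and vertical below 1.28 rad and angle between the y axis of monitor_mid and the y axis of stand_seat, either way round below 0.2 rad and linear speed of each of monitor, bottle_red, bottle_white, bottle_yellow below 0.03 m/s and contact force between the fingers and monitor below 0.1 N and x of bottle_red_cap in the frame of tray between -0.1 and 0.1 m and y of bottle_red_cap in the frame of tray between -0.055 and 0.055 m and z of bottle_red_cap in the frame of tray between 0.12 and 0.136 m and angle between each of bottle_red_cap, bottle_white_cap, bottle_yellow_cap's own z axis and vertical below 0.12 rad and contact force between the fingers and bottle_red below 0.1 N and x of bottle_white_cap in the frame of tray between -0.1 and 0.1 m and y of bottle_white_cap in the frame of tray between -0.055 and 0.055 m and z of bottle_white_cap in the frame of tray between 0.12 and 0.136 m and contact force between the fingers and bottle_white below 0.1 N and x of bottle_yellow_cap in the frame of tray between -0.1 and 0.1 m and y of bottle_yellow_cap in the frame of tray between -0.055 and 0.055 m and z of bottle_yellow_cap in the frame of tray between 0.12 and 0.136 m and contact force between the fingers and bottle_yellow below 0.1 N), for 0.2 s.
At the end, for the whole second after the job is handed in: The monitor lies on the stand, screen up, screen end uphill, centre within 12 mm of the seat point (at most 4 mm high), tilted 20 to 30 degrees, square within 0.2 rad; each bottle upright (0.1 rad) within 15 mm of where it stood at the start; all released and at rest (distance between monitor_mid and stand_seat below 0.012 m and z of monitor_mid in the frame of stand_seat between -0.006 and 0.004 m and angle between monitor_mid's own z axis and vertical between 0.35 and 0.52 rad and angle between monitor_mid's own x axis and vertical below 1.28 rad and angle between the y axis of monitor_mid and the y axis of stand_seat, either way round below 0.2 rad and linear speed of monitor below 0.03 m/s and contact force between the fingers and monitor below 0.1 N and distance of each of bottle_red_cap, bottle_white_cap, bottle_yellow_cap from where it was at the start of the episode below 0.015 m and angle between each of bottle_red_cap, bottle_white_cap, bottle_yellow_cap's own z axis and vertical below 0.1 rad and linear speed of each of bottle_red, bottle_white, bottle_yellow below 0.02 m/s and contact force between the fingers and bottle_red below 0.1 N and contact force between the fingers and bottle_white below 0.1 N and contact force between the fingers and bottle_yellow below 0.1 N); the robot touches nothing.
It fails at once if the bowl, the jar or the tape is moved by more than 20 mm (distance of any of bowl, jar, tape from where it was at the start of the episode above 0.02 m).
It fails at once if the monitor or a bottle is dropped or thrown (faster than 0.8 m/s while not held) ((linear speed of monitor above 0.8 m/s and contact force between the fingers and monitor below 0.05 N) or (linear speed of bottle_red above 0.8 m/s and contact force between the fingers and bottle_red below 0.05 N) or (linear speed of bottle_white above 0.8 m/s and contact force between the fingers and bottle_white below 0.05 N) or (linear speed of bottle_yellow above 0.8 m/s and contact force between the fingers and bottle_yellow below 0.05 N)).
It also fails if it takes over 136 s, if anything falls off the work surface, if the arm or the gripper's body presses on something with over 40 N, if the wrist force passes 120 N, or if a joint passes its speed limit or range.

## Working session

There is one attempt and no reset: what is moved stays moved. The work goes in short steps, Python scripts to look and compute and a tool call to move; the robot and the scene stay as the last step left them, time stands still between calls to the robot, and variables do not carry over. Pictures are saved under pics/ and viewed, about 12 in all and at most 16, crops included, and the job is handed in when it is done.

Besides the shell and the picture viewer there is one more tool, called after "Emit:" as name(argument=value, ...) on one line, values as JSON. play_rows: Moves the arm, as the interface text tells. Its arguments: {"type":"object","properties":{"steps":{"type":"array","items":{"type":"object","properties":{"claw":{"type":"number"},"dp":{"type":"array","items":{"type":"number"}},"angular":{"type":"array","items":{"type":"number"}}}}},"force":{"type":"number"}},"required":["steps"]}

```bash
mkdir -p pics; cat > h.py <<'E'
import numpy as np,cv2
from scipy.spatial.transform import Rotation as R
from workcell import env
def T(s=None):
    s=s or env.get_state(); q=s['orientation']; M=np.eye(4)
    M[:3,:3]=R.from_quat([q[1],q[2],q[3],q[0]]).as_matrix(); M[:3,3]=s['tcp_pos']; return M
def shot(name):
    c=env.calibration(name); M=T()@np.array(c['hand_eye']) if name=='wrist' else np.array(c['world_from_camera'])
    p,d=env.read_camera(name); return p,d,c,M
def rays(uv,c,M):
    uv=np.atleast_2d(np.float64(uv)); K=np.array([[c['fx'],0,c['cx']],[0,c['fy'],c['cy']],[0,0,1]])
    n=cv2.undistortPoints(uv[:,None],K,np.array([c['k1'],0,0,0,0.]))[:,0]
    return np.c_[n,np.ones(len(n))]@M[:3,:3].T, M[:3,3]
def onplane(uv,z,c,M):
    r,o=rays(uv,c,M); return o+r*((z-o[2])/r[:,2])[:,None]
def cloud(d,c,M):
    v,u=np.mgrid[:d.shape[0],:d.shape[1]]; r,o=rays(np.c_[u.ravel(),v.ravel()],c,M)
    P=o+r*d.ravel()[:,None]; P[d.ravel()==0]=np.nan; return P.reshape(*d.shape,3)
def save(n,p): cv2.imwrite('pics/'+n,p[...,::-1])
E
python3 - <<'E'
from h import *
for n in('scene','side','wrist'):
    p,d,c,M=shot(n); save(n+'0.png',p); np.savez(n+'0.npz',p=p,d=d,M=M); print(n,M.round(3).tolist(),c['fx'],c['k1'])
s=env.get_state();print(s)
E
```

```text
scene [[-0.789, 0.362, -0.497, 1.104], [0.615, 0.484, -0.623, 0.657], [0.015, -0.797, -0.604, 0.76], [0.0, 0.0, 0.0, 1.0]] 476.2184516888547 -0.16531642016406686
side [[0.989, -0.115, 0.096, 0.491], [-0.15, -0.758, 0.634, -0.565], [-0.0, -0.642, -0.767, 0.762], [0.0, 0.0, 0.0, 1.0]] 407.19662270757476 -0.08967884997091961
wrist [[0.255, -0.916, -0.31, 0.226], [-0.967, -0.243, -0.079, -0.535], [-0.002, 0.32, -0.948, 0.374], [0.0, 0.0, 0.0, 1.0]] 345.04207899336427 -0.04759424935457539
{'clock': 0.15, 'joint_pos': array([-1.45260368e+00,  3.13848210e-01,  4.52228918e-02,  1.30360384e+00,
        1.83043813e-05,  1.43115847e+00]), 'qvel': array([ 0.00073399, -0.00297875,  0.00170601,  0.00059122, -0.00057228,
        0.00094681]), 'tau': array([ 2.38509827e-03, -4.81064558e+01,  2.98815554e+01,  1.39370313e-02,
       -1.65771589e-04, -1.17096796e-06]), 'tcp_pos': array([ 0.14654499, -0.55561872,  0.23859518]), 'orientation': array([-7.16276235e-04,  9.91701677e-01,  1.28558432e-01,  1.68333584e-05]), 'wrist_force': array([-0.05420815,  0.20342706,  0.03466507]), 'ft_torque': array([0.07443717, 0.0047342 , 0.04466017]), 'finger_gap': 0.0854597997899296}
```

View pics/scene0.png

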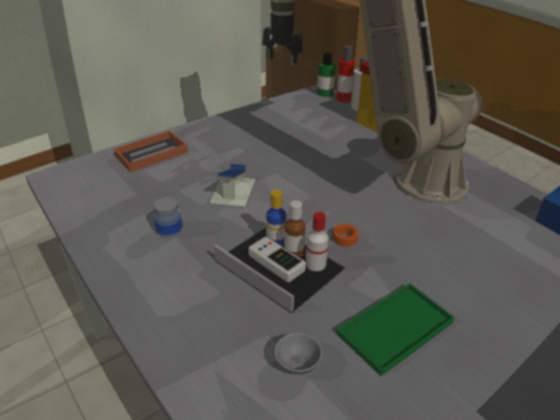

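View pics/side0.png

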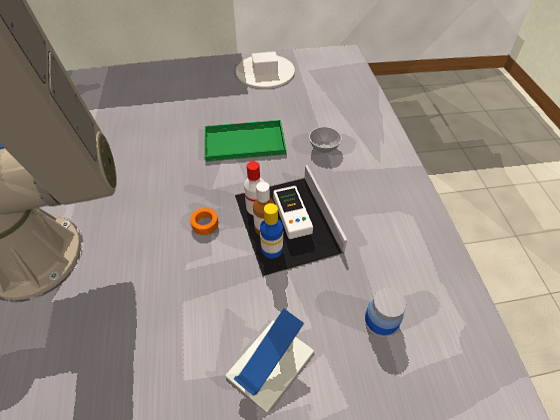

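The scene view shows the bottles at about (277,205), (295,215) and (318,230), with the monitor behind them. The side view has the tray at (245,140), the bay at (290,220), and the stand at (270,355) with its lip near (240,388). Next I'll measure from the colour masks.

```bash
cat > m.py <<'E'
from h import *
def blob(p,lo,hi,box=None):
    h=cv2.cvtColor(p,cv2.COLOR_RGB2HSV); m=cv2.inRange(h,np.array(lo),np.array(hi))
    if box: b=np.zeros_like(m);b[box[1]:box[3],box[0]:box[2]]=1;m=m*b
    n,l,s,c=cv2.connectedComponentsWithStats(m); 
    i=1+np.argmax(s[1:,4]); return l==i
E
python3 - <<'E'
from m import *
V={n:np.load(n+'0.npz') for n in('side','scene')}
C={n:env.calibration(n) for n in V}
f={'red':((0,150,60),(6,255,255)),'yel':((20,150,80),(35,255,255))}
bx={'side':{'red':(230,150,280,200),'yel':(250,195,290,225),'tray':(190,110,300,170),'bay':(225,160,360,280),'blue':(230,300,310,395)},
'scene':{'red':(300,205,335,232),'yel':(265,185,290,210),'tray':(330,280,460,370),'bay':(200,220,350,310),'blue':(210,160,250,205)}}
for n in V:
    p,d,M=V[n]['p'],V[n]['d'],V[n]['M'];c=C[n];P=cloud(d,c,M)
    for k in f:
        m=blob(p,*f[k],bx[n][k]);v,u=np.nonzero(m);uv=[(u.min()+u.max())/2,(v.min()+v.max())/2]
        q=P[m];print(n,k,m.sum(),uv,'plane',onplane(uv,.13,c,M).round(4),'cloud',np.nanmedian(q,0).round(4),np.nanmin(q,0).round(3),np.nanmax(q,0).round(3))
    m=blob(p,(45,100,30),(80,255,255),bx[n]['tray']);cs=max(cv2.findContours(m.astype(np.uint8),0,2)[0],key=cv2.contourArea)
    q=P[m];q=q[~np.isnan(q[:,0])];print('tray cloud',cv2.minAreaRect(np.float32(q[:,:2])),q[:,2].min(),q[:,2].max())
    m=blob(p,(100,120,40),(125,255,255),bx[n]['blue']);q=P[m];q=q[~np.isnan(q[:,0])]
    r=cv2.minAreaRect(np.float32(q[:,:2]));print('blue',len(q),r,cv2.boxPoints(r).round(3).tolist(),q[:,2].min(),q[:,2].max())
    A=np.c_[q[:,:2],np.ones(len(q))];
    for _ in range(5):
        s=np.linalg.lstsq(A,q[:,2],rcond=None)[0]; e=abs(A@s-q[:,2]);k=e<.004;A,q=A[k],q[k]
    print('plane',s,np.degrees(np.arctan(np.hypot(*s[:2]))),np.degrees(np.arctan2(s[1],s[0])),len(q))
    # monitor white top: height 40..50 mm
    ok=(abs(P[...,2]-.046)<.006);b=np.zeros_like(ok);x0,y0,x1,y1=bx[n]['bay'];b[y0:y1,x0:x1]=1
    q=P[ok&b];np.save(n+'mon.npy',q);print('mon z46',len(q),np.percentile(q,[1,50,99],axis=0).round(3).tolist(),cv2.minAreaRect(np.float32(q[:,:2])))
    h=cv2.cvtColor(p,cv2.COLOR_RGB2HSV)
    ok=(abs(P[...,2]-.004)<.006)&(h[...,2]<60)&(b>0);q=P[ok];print('bay',len(q),cv2.minAreaRect(np.float32(q[:,:2])))
E
```

```text
side red 216 [np.float64(253.0), np.float64(170.5)] plane [[0.5235 0.0612 0.13  ]] cloud [0.5234 0.0519 0.1407] [ 0.51   0.046 -0.003] [0.546 0.228 0.149]
side yel 263 [np.float64(270.5), np.float64(213.5)] plane [[ 0.5453 -0.0632  0.13  ]] cloud [ 0.5445 -0.0709  0.1433] [ 0.532 -0.079  0.001] [0.571 0.067 0.149]
tray cloud ((0.5178295373916626, 0.3074275851249695), (0.1358082890510559, 0.21772103011608124), 88.14317321777344) -0.0024097042679593894 0.020917260093429313
blue 2155 ((0.5063456296920776, -0.3157237470149994), (0.13809648156166077, 0.04425019025802612), 43.381168365478516) [[0.4410000145435333, -0.34700000286102295], [0.47099998593330383, -0.3790000081062317], [0.5720000267028809, -0.2840000092983246], [0.5410000085830688, -0.25200000405311584]] 0.03662513646027332 0.10032377290461247
plane [ 0.33685827  0.31322552 -0.00530394] 24.701593597517668 42.918021353996174 1932
mon z46 1525 [[0.51, -0.088, 0.04], [0.608, 0.005, 0.045], [0.699, 0.126, 0.05]] ((0.5973588228225708, 0.007956668734550476), (0.17710983753204346, 0.2396409958600998), 10.195587158203125)
bay 3314 ((0.5
[... 603 characters left out ...]
7052002, -0.3097030222415924), (0.14037948846817017, 0.04119165986776352), 44.32933044433594) [[0.4429999887943268, -0.3440000116825104], [0.47099998593330383, -0.37299999594688416], [0.5720000267028809, -0.2750000059604645], [0.5429999828338623, -0.2460000067949295]] 0.03548652430762744 0.10015536962684524
plane [ 0.33240663  0.28680506 -0.01205272] 23.70313235472813 40.78808100127449 111
mon z46 1625 [[0.523, -0.079, 0.04], [0.611, 0.025, 0.045], [0.701, 0.137, 0.051]] ((0.6037238836288452, 0.012879595160484314), (0.16529841721057892, 0.2394600361585617), 10.224588394165039)
bay 1904 ((0.5491424202919006, 0.0019103586673736572), (0.24924029409885406, 0.2462269812822342), 9.585441589355469)
```

View pics/wrist0.png

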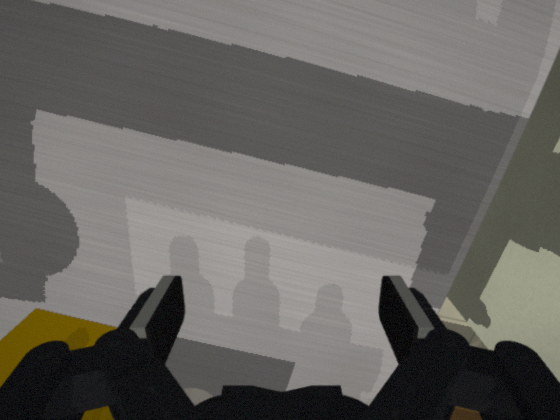

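Measured: yaw is about 10° for the bay and 43° uphill for the stand, and the tray is nearly aligned with x. The cap spacing comes out at 126 mm against the stated 128, so it agrees. In the wrist view the fingers are at the bottom and only empty table shows. I'll turn the tool to yaw 100°, so the jaws lie along bay x, and go above the row.

Emit:
play_rows(steps=[{"claw":90,"dp":[0,0,-0.003],"angular":[0,0,-7.1]},{"claw":90,"dp":[0,0,-0.003],"angular":[0,0,-7.1]},{"claw":90,"dp":[0,0,-0.003],"angular":[0,0,-7.1]},{"claw":90,"dp":[0,0,-0.003],"angular":[0,0,-7.1]},{"claw":90,"dp":[0,0,-0.003],"angular":[0,0,-7.1]},{"claw":90,"dp":[0,0,-0.003],"angular":[0,0,-7.1]},{"claw":90,"dp":[0,0,-0.003],"angular":[0,0,-7.1]},{"claw":90,"dp":[0,0,-0.003],"angular":[0,0,-7.1]}], force=40)

```text
clock: 0.82
tcp_pos: [0.1466, -0.5558, 0.2631]
orientation: [-0.0, 0.809, 0.587, 0.0]
wrist_force: [-1.0, 0.8, -1.0]
finger_gap: 0.0552
```

Emit:
play_rows(steps=[{"claw":90,"dp":[0,0,-0.003],"angular":[0,0,-7.1]},{"claw":90,"dp":[0,0,-0.003],"angular":[0,0,-7.1]},{"claw":90,"dp":[0,0,-0.003],"angular":[0,0,-7.1]},{"claw":90,"dp":[0,0,-0.003],"angular":[0,0,-7.1]},{"claw":90,"dp":[0.024,0.0239,-0.002],"angular":[0,0,0]},{"claw":90,"dp":[0.024,0.0239,-0.002],"angular":[0,0,0]},{"claw":90,"dp":[0.024,0.0239,-0.002],"angular":[0,0,0]},{"claw":90,"dp":[0.024,0.0239,-0.002],"angular":[0,0,0]}])

```text
clock: 1.48
tcp_pos: [0.2245, -0.4436, 0.2829]
orientation: [-0.0, 0.643, 0.766, 0.0]
wrist_force: [0.7, 0.2, -0.5]
finger_gap: 0.0552
```

Emit:
play_rows(steps=[{"claw":90,"dp":[0.024,0.0239,-0.002],"angular":[0,0,0]},{"claw":90,"dp":[0.024,0.0239,-0.002],"angular":[0,0,0]},{"claw":90,"dp":[0.024,0.0239,-0.002],"angular":[0,0,0]},{"claw":90,"dp":[0.024,0.0239,-0.002],"angular":[0,0,0]},{"claw":90,"dp":[0.024,0.0239,-0.002],"angular":[0,0,0]},{"claw":90,"dp":[0.024,0.0239,-0.002],"angular":[0,0,0]},{"claw":90,"dp":[0.024,0.0239,-0.002],"angular":[0,0,0]},{"claw":90,"dp":[0.024,0.0239,-0.002],"angular":[0,0,0]}])

```text
clock: 2.15
tcp_pos: [0.3797, -0.2211, 0.2993]
orientation: [0.0, 0.643, 0.766, -0.0]
wrist_force: [1.2, -0.1, 0.5]
finger_gap: 0.0554
```

Emit:
play_rows(steps=[{"claw":90,"dp":[0.024,0.0239,-0.002],"angular":[0,0,0]},{"claw":90,"dp":[0.024,0.0239,-0.002],"angular":[0,0,0]},{"claw":90,"dp":[0.024,0.0239,-0.002],"angular":[0,0,0]},{"claw":90,"dp":[0.024,0.0239,-0.002],"angular":[0,0,0]},{"claw":90,"dp":[0.024,0.0239,-0.002],"angular":[0,0,0]},{"claw":90,"dp":[0.024,0.0239,-0.002],"angular":[0,0,0]},{"claw":90,"dp":[0.024,0.0239,-0.002],"angular":[0,0,0]},{"claw":90,"dp":[0.024,0.0239,-0.002],"angular":[0,0,0]}])

```text
clock: 2.82
tcp_pos: [0.5348, 0.0012, 0.3151]
orientation: [-0.0, 0.643, 0.766, -0.0]
wrist_force: [0.1, -2.1, 0.5]
finger_gap: 0.0554
```

```bash
python3 - <<'E'
from h import *
s=env.get_state();M=T(s);print(s['clock'],s['tcp_pos'],np.degrees(np.arctan2(M[1,0],M[0,0])),M[:3,2],s['finger_gap'],s['joint_pos'])
p,d,c,W=shot('wrist');save('wrist1.png',p);np.savez('wrist1.npz',p=p,d=d,M=W);print(W.round(3))
E
```

```text
2.8167 [0.53481478 0.00118457 0.315148  ] 99.98813070664615 [-3.27669395e-04 -1.31216060e-04 -9.99999938e-01] 0.05542111538392727 [-1.47834363e-01  2.25205685e-01  1.12618908e-01  1.45851432e+00
 -1.78049350e-04  1.24863624e+00]
[[ 0.985  0.164  0.056  0.52 ]
 [ 0.174 -0.933 -0.315  0.083]
 [ 0.001  0.32  -0.947  0.451]
 [ 0.     0.     0.     1.   ]]
```

View pics/wrist1.png

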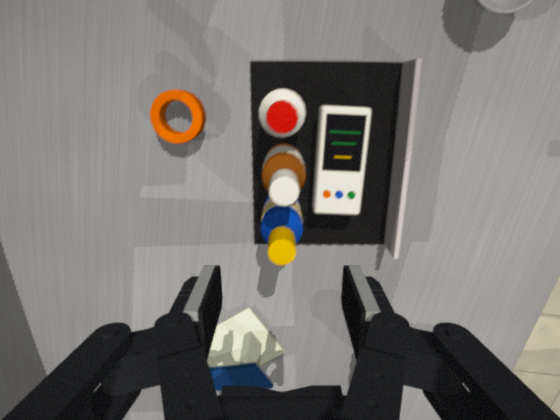

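The wrist view shows the three caps at (283,117), (285,190) and (282,246), the monitor at (342,160) with its screen end up, and the metal edge at about (405,160).

```bash
cat >> m.py <<'E'
def bayfit(v,c,names='rwy'):
    p,d,W=v['p'],v['d'],v['M'];P=cloud(d,c,W);h=cv2.cvtColor(p,cv2.COLOR_RGB2HSV);o={}
    top=(abs(P[...,2]-.149)<.005)
    for k,m in {'r':(h[...,0]<6)&(h[...,1]>150),'w':(h[...,1]<60)&(h[...,2]>150),'y':(abs(h[...,0]-27)<8)&(h[...,1]>150)}.items():
        m=(m&top).astype(np.uint8)
        cs=cv2.findContours(m,0,2)[0]
        if len(cs):
            q=max(cs,key=cv2.contourArea)[:,0].astype(float);X=onplane(q,.149,c,W)
            (cx,cy),r=cv2.minEnclosingCircle(np.float32(X[:,:2])); o[k]=(round(cx,4),round(cy,4),round(r,4),len(q))
    return o
def monfit(v,c,z=.046):
    p,d,W=v['p'],v['d'],v['M'];P=cloud(d,c,W)
    m=cv2.morphologyEx((abs(P[...,2]-z)<.008).astype(np.uint8),cv2.MORPH_OPEN,np.ones((7,7)))
    best=max(cv2.findContours(m,0,2)[0],key=cv2.contourArea)[:,0]
    X=onplane(best.astype(float),z,c,W);r=cv2.minAreaRect(np.float32(X[:,:2]));return r
E
python3 - <<'E'
from m import *
v=np.load('wrist1.npz');c=env.calibration('wrist');o=bayfit(v,c);print(o);print(monfit(v,c))
for k in 'rwy':
    if k in o: print(k,(T()[:3,:3].T@(np.array([*o[k][:2],.3])-T()[:3,3])).round(4))
E
```

```text
{'r': (0.5237, 0.0632, 0.0132, 42), 'w': (0.5364, -0.0005, 0.0141, 49)}
((0.6023877859115601, 0.01657278835773468), (0.05836569890379906, 0.12848231196403503), 8.030393600463867)
r [ 0.0594 -0.0036  0.015 ]
w [-0.0055 -0.0024  0.0148]
```

Emit:
play_rows(steps=[{"claw":90,"dp":[0.0297,-0.0018,0],"angular":[0,0,0]},{"claw":90,"dp":[0.0297,-0.0018,0],"angular":[0,0,0]},{"claw":90,"dp":[0,0,0.03],"angular":[0,0,0]},{"claw":90,"dp":[0,0,0.03],"angular":[0,0,0]},{"claw":90,"dp":[0,0,0.03],"angular":[0,0,0]},{"claw":90,"dp":[0,0,0.03],"angular":[0,0,0]},{"claw":90,"dp":[0,0,0.03],"angular":[0,0,0]},{"claw":90,"dp":[0,0,0.03],"angular":[0,0,0]}])

```text
clock: 3.53
tcp_pos: [0.52, 0.0574, 0.1338]
orientation: [-0.0, 0.643, 0.766, -0.0]
wrist_force: [-0.0, 0.1, 0.4]
finger_gap: 0.0557
```

Emit:
play_rows(steps=[{"claw":90,"dp":[0,0,0.013],"angular":[0,0,0]},{"claw":90,"dp":[0,0,0],"angular":[0,0,0]},{"claw":140,"dp":[0,0,0],"angular":[0,0,0]},{"claw":160,"dp":[0,0,0],"angular":[0,0,0]},{"claw":255,"dp":[0,0,0],"angular":[0,0,0]},{"claw":255,"dp":[0,0,0],"angular":[0,0,0]},{"claw":255,"dp":[0,0,0],"angular":[0,0,0]},{"claw":255,"dp":[0,0,0],"angular":[0,0,0]}])

```text
clock: 4.2
tcp_pos: [0.5217, 0.0573, 0.1238]
orientation: [0.001, 0.643, 0.766, 0.001]
wrist_force: [0.2, 0.1, 5.4]
finger_gap: 0.0268
```

```bash
python3 - <<'E'
from m import *
s=env.get_state();print(s['tcp_pos'],s['finger_gap'])
p,d,c,W=shot('wrist');save('wrist2.png',p);s=env.get_state();print(s['clock'],s['tcp_pos'],bayfit(dict(p=p,d=d,M=W),c))
p,d,c,W=shot('side');v=dict(p=p,d=d,M=W);m=blob(p,(0,150,60),(6,255,255),(230,150,280,200));vv,u=np.nonzero(m);print(u.min(),u.max(),vv.min(),vv.max())
v0=np.load('wrist1.npz');h=cv2.cvtColor(v0['p'],cv2.COLOR_RGB2HSV);P=cloud(v0['d'],env.calibration('wrist'),v0['M']);print(h[246,282],P[246,282],P[240,282])
E
```

```text
[0.5217147  0.05731234 0.12377137] 0.026825929138457816
4.25 [0.52174926 0.05729026 0.1237785 ] {'r': (0.52, 0.0636, 0.015, 128), 'w': (0.5016, 0.0654, 0.0042, 30)}
247 258 161 180
[ 24 255 229] [ 0.54486722 -0.05463011  0.14867844] [ 0.54374675 -0.04830713  0.14901947]
```

View pics/wrist2.png

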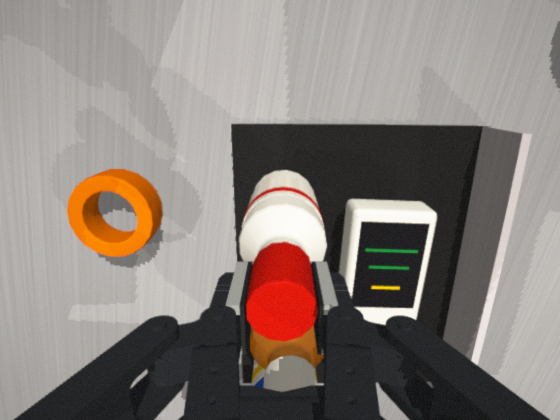

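The grip is sound, with the cap held about 5 mm toward +x of the pad centre, and I've recorded that TCP pose for the return. Next is the lift and carry to the tray's far slot.

Emit:
play_rows(steps=[{"claw":255,"dp":[0,0,-0.015],"angular":[0,0,0]},{"claw":255,"dp":[0,0,-0.03],"angular":[0,0,0]},{"claw":255,"dp":[0,0,-0.025],"angular":[0,0,0]},{"claw":255,"dp":[0.0228,0.0107,0],"angular":[0,0,0]},{"claw":255,"dp":[0.0228,0.0107,0],"angular":[0,0,0]},{"claw":255,"dp":[0.0228,0.0107,0],"angular":[0,0,0]},{"claw":255,"dp":[0.0228,0.0107,0],"angular":[0,0,0]},{"claw":255,"dp":[0.0228,0.0107,0],"angular":[0,0,0]}], force=60)

```text
clock: 4.97
tcp_pos: [0.553, 0.1798, 0.1919]
orientation: [-0.0, 0.643, 0.766, -0.001]
wrist_force: [0.4, 0.2, -3.0]
finger_gap: 0.0267
```

Emit:
play_rows(steps=[{"claw":255,"dp":[0.0228,0.0107,0],"angular":[0,0,0]},{"claw":255,"dp":[0.0228,0.0107,0],"angular":[0,0,0]},{"claw":255,"dp":[0.0228,0.0107,0],"angular":[0,0,0]},{"claw":255,"dp":[0.0228,0.0107,0],"angular":[0,0,0]},{"claw":255,"dp":[0.0228,0.0107,0],"angular":[0,0,0]},{"claw":255,"dp":[0,0,0],"angular":[0,0,0]},{"claw":255,"dp":[0,0,0],"angular":[0,0,0]},{"claw":255,"dp":[0,0,0],"angular":[0,0,0]}])

```text
clock: 5.63
tcp_pos: [0.5856, 0.3, 0.1914]
orientation: [-0.0, 0.643, 0.766, -0.001]
wrist_force: [-0.2, 0.3, -2.7]
finger_gap: 0.0266
```

Emit:
play_rows(steps=[{"claw":255,"dp":[0,0,0.02],"angular":[0,0,0]},{"claw":255,"dp":[0,0,0.02],"angular":[0,0,0]},{"claw":255,"dp":[0,0,0.013],"angular":[0,0,0]},{"claw":255,"dp":[0,0,0.007],"angular":[0,0,0]},{"claw":255,"dp":[0,0,0.004],"angular":[0,0,0]},{"claw":255,"dp":[0,0,0.002],"angular":[0,0,0]},{"claw":255,"dp":[0,0,0],"angular":[0,0,0]},{"claw":255,"dp":[0,0,0],"angular":[0,0,0]}])

```text
clock: 6.3
tcp_pos: [0.5869, 0.3004, 0.1273]
orientation: [0.0, 0.643, 0.766, 0.001]
wrist_force: [1.0, 0.3, -1.6]
finger_gap: 0.0269
```

Emit:
play_rows(steps=[{"claw":255,"dp":[0,0,0.001],"angular":[0,0,0]},{"claw":255,"dp":[0,0,0.001],"angular":[0,0,0]},{"claw":255,"dp":[0,0,0],"angular":[0,0,0]},{"claw":255,"dp":[0,0,0],"angular":[0,0,0]},{"claw":255,"dp":[0,0,0],"angular":[0,0,0]},{"claw":255,"dp":[0,0,0],"angular":[0,0,0]},{"claw":255,"dp":[0,0,0],"angular":[0,0,0]},{"claw":255,"dp":[0,0,0],"angular":[0,0,0]}])

```text
clock: 6.97
tcp_pos: [0.5864, 0.3005, 0.1243]
orientation: [0.0, 0.643, 0.766, 0.0]
wrist_force: [-0.0, -0.1, -1.7]
finger_gap: 0.0264
```

Emit:
play_rows(steps=[{"claw":155,"dp":[0,0,0],"angular":[0,0,0]},{"claw":125,"dp":[0,0,0],"angular":[0,0,0]},{"claw":125,"dp":[0,0,0],"angular":[0,0,0]},{"claw":125,"dp":[0,0,-0.02],"angular":[0,0,0]},{"claw":125,"dp":[0,0,-0.03],"angular":[0,0,0]},{"claw":125,"dp":[0,0,-0.03],"angular":[0,0,0]},{"claw":125,"dp":[0,0,-0.03],"angular":[0,0,0]},{"claw":125,"dp":[-0.0288,-0.0101,0],"angular":[0,0,0]}])

```text
clock: 7.63
tcp_pos: [0.5851, 0.2749, 0.2418]
orientation: [0.003, 0.641, 0.767, 0.006]
wrist_force: [1.4, -0.1, 1.7]
finger_gap: 0.0438
```

Emit:
play_rows(steps=[{"claw":125,"dp":[-0.0288,-0.0101,0],"angular":[0,0,0]},{"claw":125,"dp":[-0.0288,-0.0101,0],"angular":[0,0,0]},{"claw":125,"dp":[-0.0288,-0.0101,0],"angular":[0,0,0]},{"claw":125,"dp":[-0.0288,-0.0101,0],"angular":[0,0,0]},{"claw":125,"dp":[-0.0288,-0.0101,0],"angular":[0,0,0]},{"claw":125,"dp":[-0.0288,-0.0101,0],"angular":[0,0,0]},{"claw":125,"dp":[-0.0288,-0.0101,0],"angular":[0,0,0]},{"claw":90,"dp":[-0.0288,-0.0101,0],"angular":[0,0,0]}])

```text
clock: 8.3
tcp_pos: [0.5414, 0.0281, 0.2348]
orientation: [0.001, 0.643, 0.766, 0.0]
wrist_force: [0.7, -0.3, 0.6]
finger_gap: 0.054
```

Emit:
play_rows(steps=[{"claw":90,"dp":[-0.0288,-0.0101,0],"angular":[0,0,0]},{"claw":90,"dp":[0,0,0],"angular":[0,0,0]},{"claw":90,"dp":[0,0,0],"angular":[0,0,0]},{"claw":90,"dp":[0,0,0],"angular":[0,0,0]},{"claw":90,"dp":[0,0,0],"angular":[0,0,0]},{"claw":90,"dp":[0,0,0],"angular":[0,0,0]},{"claw":90,"dp":[0,0,0],"angular":[0,0,0]},{"claw":90,"dp":[0,0,0],"angular":[0,0,0]}])

```text
clock: 8.97
tcp_pos: [0.5368, 0.0002, 0.2342]
orientation: [-0.0, 0.642, 0.766, -0.0]
wrist_force: [0.3, 0.0, 0.2]
finger_gap: 0.0555
```

```bash
cat >> m.py <<'E'
def go(x,y,M=None):
    M=T() if M is None else M
    return (M[:3,:3].T@(np.array([x,y,M[2,3]])-M[:3,3])).round(4)
E
python3 - <<'E'
from m import *
p,d,c,W=shot('wrist');v=dict(p=p,d=d,M=W);o=bayfit(v,c);print(T()[:3,3],o,monfit(v,c));[print(k,go(*o[k][:2])) for k in o]
p,d,c,W=shot('side');save('side1.png',p);P=cloud(d,c,W);m=blob(p,(0,150,60),(6,255,255),(210,60,330,170));print(np.nanmedian(P[m],0),np.nanmin(P[m],0),np.nanmax(P[m],0))
E
```

```text
[ 5.36798484e-01 -7.28207017e-06  2.34209877e-01] {'w': (0.5358, -0.0006, 0.0143, 63), 'y': (0.5558, -0.0638, 0.0035, 11)} ((0.6020524501800537, 0.016574330627918243), (0.05769576504826546, 0.1285480558872223), 7.551816463470459)
w [-0.0004 -0.0011  0.    ]
y [-0.0661  0.0076  0.    ]
[0.56974206 0.13565171 0.17898789] [ 0.55356358 -0.01260365  0.05536385] [0.58821688 0.28073466 0.30205436]
```

View pics/side1.png

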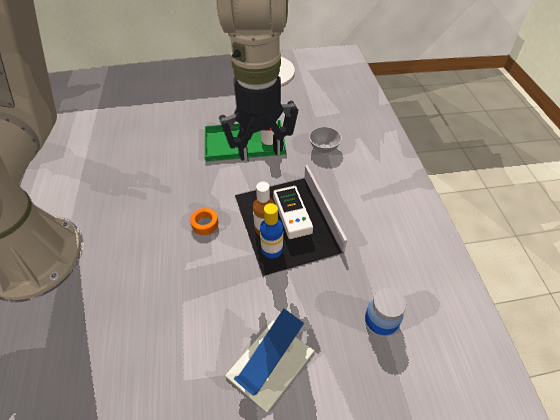

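The white cap is centred under the tool. In the side view the red bottle on the tray is mostly hidden behind the gripper. Descending.

Emit:
play_rows(steps=[{"claw":90,"dp":[0,-0.001,0.03],"angular":[0,0,0]},{"claw":90,"dp":[0,0,0.03],"angular":[0,0,0]},{"claw":90,"dp":[0,0,0.025],"angular":[0,0,0]},{"claw":90,"dp":[0,0,0.015],"angular":[0,0,0]},{"claw":90,"dp":[0,0,0.007],"angular":[0,0,0]},{"claw":90,"dp":[0,0,0.003],"angular":[0,0,0]},{"claw":90,"dp":[0,0,0],"angular":[0,0,0]},{"claw":90,"dp":[0,0,0],"angular":[0,0,0]}])

```text
clock: 9.73
tcp_pos: [0.5366, -0.001, 0.1253]
orientation: [0.001, 0.643, 0.766, 0.0]
wrist_force: [0.3, -0.4, 0.7]
finger_gap: 0.0552
```

Emit:
play_rows(steps=[{"claw":130,"dp":[0,0,0],"angular":[0,0,0]},{"claw":150,"dp":[0,0,0],"angular":[0,0,0]},{"claw":165,"dp":[0,0,0],"angular":[0,0,0]},{"claw":255,"dp":[0,0,0],"angular":[0,0,0]},{"claw":255,"dp":[0,0,0],"angular":[0,0,0]},{"claw":255,"dp":[0,0,0],"angular":[0,0,0]},{"claw":255,"dp":[0,0,0],"angular":[0,0,0]},{"claw":255,"dp":[0,0,0],"angular":[0,0,0]}])

```text
clock: 10.4
tcp_pos: [0.5366, -0.001, 0.1253]
orientation: [0.001, 0.643, 0.766, 0.001]
wrist_force: [-0.3, 0.5, 6.0]
finger_gap: 0.0266
```

Emit:
play_rows(steps=[{"claw":255,"dp":[0,0,-0.015],"angular":[0,0,0]},{"claw":255,"dp":[0,0,-0.03],"angular":[0,0,0]},{"claw":255,"dp":[0,0,-0.025],"angular":[0,0,0]},{"claw":255,"dp":[0.0306,0.0035,0],"angular":[0,0,0]},{"claw":255,"dp":[0.0306,0.0035,0],"angular":[0,0,0]},{"claw":255,"dp":[0.0306,0.0035,0],"angular":[0,0,0]},{"claw":255,"dp":[0.0306,0.0035,0],"angular":[0,0,0]},{"claw":255,"dp":[0.0306,0.0035,0],"angular":[0,0,0]}])

```text
clock: 11.07
tcp_pos: [0.5258, 0.154, 0.1938]
orientation: [-0.0, 0.643, 0.766, -0.0]
wrist_force: [-0.1, -0.1, -1.9]
finger_gap: 0.0267
```

Emit:
play_rows(steps=[{"claw":255,"dp":[0.0306,0.0035,0],"angular":[0,0,0]},{"claw":255,"dp":[0.0306,0.0035,0],"angular":[0,0,0]},{"claw":255,"dp":[0.0306,0.0035,0],"angular":[0,0,0]},{"claw":255,"dp":[0.0306,0.0035,0],"angular":[0,0,0]},{"claw":255,"dp":[0.0306,0.0035,0],"angular":[0,0,0]},{"claw":255,"dp":[0,0,0],"angular":[0,0,0]},{"claw":255,"dp":[0,0,0],"angular":[0,0,0]},{"claw":255,"dp":[0,0,0],"angular":[0,0,0]}])

```text
clock: 11.73
tcp_pos: [0.5167, 0.3063, 0.1935]
orientation: [-0.0, 0.643, 0.766, -0.001]
wrist_force: [-0.1, -0.3, -1.7]
finger_gap: 0.0261
```

```bash
python3 - <<'E'
from m import *
p,d,c,W=shot('wrist');save('wrist3.png',p);v=dict(p=p,d=d,M=W);o=bayfit(v,c);print(T()[:3,3],o)
P=cloud(d,c,W);m=blob(p,(45,100,30),(80,255,255));q=P[m];q=q[~np.isnan(q[:,0])];print(cv2.minAreaRect(np.float32(q[:,:2])),q[:,2].min(),q[:,2].max())
E
```

```text
[0.51691511 0.30574919 0.19369683] {'r': (0.5858, 0.3074, 0.015, 78)}
((0.5142228603363037, 0.3055468797683716), (0.13798418641090393, 0.2243916243314743), 88.3600845336914) -0.00020467253270284314 0.13374356414540145
```

View pics/wrist3.png

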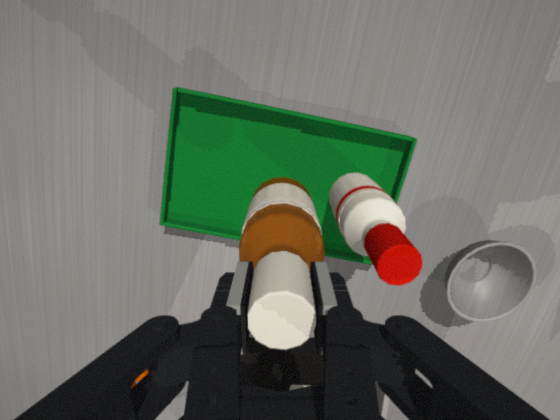

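The red bottle stands on the tray and the held white bottle is over the middle slot. Lowering it.

Emit:
play_rows(steps=[{"claw":255,"dp":[0,0,0.02],"angular":[0,0,0]},{"claw":255,"dp":[0,0,0.02],"angular":[0,0,0]},{"claw":255,"dp":[0,0,0.013],"angular":[0,0,0]},{"claw":255,"dp":[0,0,0.007],"angular":[0,0,0]},{"claw":255,"dp":[0,0,0.004],"angular":[0,0,0]},{"claw":255,"dp":[0,0,0.003],"angular":[0,0,0]},{"claw":255,"dp":[0,0,0],"angular":[0,0,0]},{"claw":255,"dp":[0,0,0],"angular":[0,0,0]}])

```text
clock: 12.45
tcp_pos: [0.5178, 0.3065, 0.128]
orientation: [0.0, 0.643, 0.766, 0.0]
wrist_force: [0.3, -0.3, -1.7]
finger_gap: 0.026
```

Emit:
play_rows(steps=[{"claw":255,"dp":[0,0,0.0015],"angular":[0,0,0]},{"claw":255,"dp":[0,0,0.0007],"angular":[0,0,0]},{"claw":255,"dp":[0,0,0],"angular":[0,0,0]},{"claw":255,"dp":[0,0,0],"angular":[0,0,0]},{"claw":155,"dp":[0,0,0],"angular":[0,0,0]},{"claw":125,"dp":[0,0,0],"angular":[0,0,0]},{"claw":125,"dp":[0,0,0],"angular":[0,0,0]},{"claw":125,"dp":[0,0,0],"angular":[0,0,0]}])

```text
clock: 13.12
tcp_pos: [0.5173, 0.3066, 0.1253]
orientation: [0.0, 0.643, 0.766, 0.0]
wrist_force: [0.1, -0.0, 0.3]
finger_gap: 0.0436
```

Emit:
play_rows(steps=[{"claw":125,"dp":[0,0,-0.02],"angular":[0,0,0]},{"claw":125,"dp":[0,0,-0.03],"angular":[0,0,0]},{"claw":125,"dp":[0,0,-0.03],"angular":[0,0,0]},{"claw":125,"dp":[0,0,-0.03],"angular":[0,0,0]},{"claw":125,"dp":[-0.0308,-0.003,0],"angular":[0,0,0]},{"claw":125,"dp":[-0.0308,-0.003,0],"angular":[0,0,0]},{"claw":125,"dp":[-0.0308,-0.003,0],"angular":[0,0,0]},{"claw":125,"dp":[-0.0308,-0.003,0],"angular":[0,0,0]}])

```text
clock: 13.78
tcp_pos: [0.5268, 0.1822, 0.2355]
orientation: [0.0, 0.643, 0.766, 0.0]
wrist_force: [0.7, -0.3, -0.1]
finger_gap: 0.0436
```

Emit:
play_rows(steps=[{"claw":125,"dp":[-0.0308,-0.003,0],"angular":[0,0,0]},{"claw":125,"dp":[-0.0308,-0.003,0],"angular":[0,0,0]},{"claw":125,"dp":[-0.0308,-0.003,0],"angular":[0,0,0]},{"claw":125,"dp":[-0.0308,-0.003,0],"angular":[0,0,0]},{"claw":90,"dp":[-0.0308,-0.003,0],"angular":[0,0,0]},{"claw":90,"dp":[-0.0308,-0.003,0],"angular":[0,0,0]},{"claw":90,"dp":[-0.0308,-0.003,0],"angular":[0,0,0]},{"claw":90,"dp":[-0.0308,-0.003,0],"angular":[0,0,0]}])

```text
clock: 14.45
tcp_pos: [0.5457, -0.0652, 0.2353]
orientation: [0.0, 0.643, 0.766, 0.0]
wrist_force: [0.4, -0.3, -0.0]
finger_gap: 0.0552
```

Emit:
play_rows(steps=[{"claw":90,"dp":[0,0,0],"angular":[0,0,0]},{"claw":90,"dp":[0,0,0],"angular":[0,0,0]},{"claw":90,"dp":[0,0,0],"angular":[0,0,0]},{"claw":90,"dp":[0,0,0],"angular":[0,0,0]},{"claw":90,"dp":[0,0,0],"angular":[0,0,0]},{"claw":90,"dp":[0,0,0],"angular":[0,0,0]},{"claw":90,"dp":[0,0,0],"angular":[0,0,0]},{"claw":90,"dp":[0,0,0],"angular":[0,0,0]}])

```text
clock: 15.12
tcp_pos: [0.5458, -0.063, 0.2352]
orientation: [0.0, 0.643, 0.766, 0.0]
wrist_force: [0.7, -0.0, 0.1]
finger_gap: 0.0549
```

```bash
python3 - <<'E'
from m import *
p,d,c,W=shot('wrist');save('wrist4.png',p);v=dict(p=p,d=d,M=W);o=bayfit(v,c);print(T()[:3,3],o,monfit(v,c));[print(k,go(*o[k][:2])) for k in o]
E
```

```text
[ 0.54579205 -0.06316136  0.23511371] {} ((0.6022852063179016, 0.01603739708662033), (0.058545246720314026, 0.1285322606563568), 8.080415725708008)
```

```bash
sed -i 's/h=cv2.cvtColor(p,cv2.COLOR_RGB2HSV);o={}/h=cv2.cvtColor(p,cv2.COLOR_RGB2HSV).astype(int);o={}/' m.py
python3 - <<'E'
from m import *
p,d,c,W=shot('wrist');v=dict(p=p,d=d,M=W);o=bayfit(v,c);print(T()[:3,3],o);[print(k,go(*o[k][:2])) for k in o]
v=np.load('wrist1.npz');print(bayfit(v,c))
E
```

```text
[ 0.54579648 -0.06330108  0.23512749] {'y': (0.5446, -0.0614, 0.0143, 54)}
y [ 0.0021 -0.0008 -0.    ]
{'r': (0.5237, 0.0632, 0.0132, 42), 'w': (0.5364, -0.0005, 0.0141, 49), 'y': (0.5444, -0.0603, 0.0142, 38)}
```

Emit:
play_rows(steps=[{"claw":90,"dp":[0.002,-0.001,0.03],"angular":[0,0,0]},{"claw":90,"dp":[0,0,0.03],"angular":[0,0,0]},{"claw":90,"dp":[0,0,0.025],"angular":[0,0,0]},{"claw":90,"dp":[0,0,0.015],"angular":[0,0,0]},{"claw":90,"dp":[0,0,0.007],"angular":[0,0,0]},{"claw":90,"dp":[0,0,0.0035],"angular":[0,0,0]},{"claw":90,"dp":[0,0,0],"angular":[0,0,0]},{"claw":90,"dp":[0,0,0],"angular":[0,0,0]}])

```text
clock: 15.88
tcp_pos: [0.5452, -0.0621, 0.1256]
orientation: [0.001, 0.643, 0.766, 0.0]
wrist_force: [1.4, 1.2, 0.2]
finger_gap: 0.0555
```

Emit:
play_rows(steps=[{"claw":130,"dp":[0,0,0],"angular":[0,0,0]},{"claw":150,"dp":[0,0,0],"angular":[0,0,0]},{"claw":165,"dp":[0,0,0],"angular":[0,0,0]},{"claw":255,"dp":[0,0,0],"angular":[0,0,0]},{"claw":255,"dp":[0,0,0],"angular":[0,0,0]},{"claw":255,"dp":[0,0,0],"angular":[0,0,0]},{"claw":255,"dp":[0,0,0],"angular":[0,0,0]},{"claw":255,"dp":[0,0,0],"angular":[0,0,0]}])

```text
clock: 16.55
tcp_pos: [0.5451, -0.0621, 0.1256]
orientation: [0.001, 0.643, 0.766, 0.0]
wrist_force: [0.2, 0.4, 5.2]
finger_gap: 0.0263
```

Emit:
play_rows(steps=[{"claw":255,"dp":[0,0,-0.015],"angular":[0,0,0]},{"claw":255,"dp":[0,0,-0.03],"angular":[0,0,0]},{"claw":255,"dp":[0,0,-0.025],"angular":[0,0,0]},{"claw":255,"dp":[0.0293,-0.0024,0],"angular":[0,0,0]},{"claw":255,"dp":[0.0293,-0.0024,0],"angular":[0,0,0]},{"claw":255,"dp":[0.0293,-0.0024,0],"angular":[0,0,0]},{"claw":255,"dp":[0.0293,-0.0024,0],"angular":[0,0,0]},{"claw":255,"dp":[0.0293,-0.0024,0],"angular":[0,0,0]}])

```text
clock: 17.22
tcp_pos: [0.5062, 0.0814, 0.194]
orientation: [-0.001, 0.643, 0.766, -0.0]
wrist_force: [0.7, -0.1, -2.4]
finger_gap: 0.0264
```

Emit:
play_rows(steps=[{"claw":255,"dp":[0.0293,-0.0024,0],"angular":[0,0,0]},{"claw":255,"dp":[0.0293,-0.0024,0],"angular":[0,0,0]},{"claw":255,"dp":[0.0293,-0.0024,0],"angular":[0,0,0]},{"claw":255,"dp":[0.0293,-0.0024,0],"angular":[0,0,0]},{"claw":255,"dp":[0.0293,-0.0024,0],"angular":[0,0,0]},{"claw":255,"dp":[0.0293,-0.0024,0],"angular":[0,0,0]},{"claw":255,"dp":[0.0293,-0.0024,0],"angular":[0,0,0]},{"claw":255,"dp":[0.0293,-0.0024,0],"angular":[0,0,0]}])

```text
clock: 17.88
tcp_pos: [0.4466, 0.309, 0.1938]
orientation: [-0.0, 0.643, 0.766, -0.001]
wrist_force: [0.7, -0.1, -2.1]
finger_gap: 0.0261
```

Emit:
play_rows(steps=[{"claw":255,"dp":[0,0,0],"angular":[0,0,0]},{"claw":255,"dp":[0,0,0],"angular":[0,0,0]},{"claw":255,"dp":[0,0,0.02],"angular":[0,0,0]},{"claw":255,"dp":[0,0,0.02],"angular":[0,0,0]},{"claw":255,"dp":[0,0,0.013],"angular":[0,0,0]},{"claw":255,"dp":[0,0,0.007],"angular":[0,0,0]},{"claw":255,"dp":[0,0,0.004],"angular":[0,0,0]},{"claw":255,"dp":[0,0,0],"angular":[0,0,0]}])

```text
clock: 18.55
tcp_pos: [0.4475, 0.3069, 0.1298]
orientation: [-0.0, 0.643, 0.766, -0.001]
wrist_force: [-0.2, 0.1, -2.4]
finger_gap: 0.0261
```

Emit:
play_rows(steps=[{"claw":255,"dp":[0,0,0.002],"angular":[0,0,0]},{"claw":255,"dp":[0,0,0.0013],"angular":[0,0,0]},{"claw":255,"dp":[0,0,0.0006],"angular":[0,0,0]},{"claw":255,"dp":[0,0,0],"angular":[0,0,0]},{"claw":255,"dp":[0,0,0],"angular":[0,0,0]},{"claw":155,"dp":[0,0,0],"angular":[0,0,0]},{"claw":125,"dp":[0,0,0],"angular":[0,0,0]},{"claw":125,"dp":[0,0,0],"angular":[0,0,0]}])

```text
clock: 19.22
tcp_pos: [0.4482, 0.3081, 0.1272]
orientation: [0.0, 0.643, 0.766, 0.0]
wrist_force: [0.6, -0.0, 0.8]
finger_gap: 0.0433
```

Emit:
play_rows(steps=[{"claw":125,"dp":[0,0,-0.02],"angular":[0,0,0]},{"claw":125,"dp":[0,0,-0.03],"angular":[0,0,0]},{"claw":125,"dp":[0,0,-0.03],"angular":[0,0,0]},{"claw":125,"dp":[0,0,-0.03],"angular":[0,0,0]},{"claw":125,"dp":[-0.03,0.01,-0.02],"angular":[0,0,0]},{"claw":125,"dp":[-0.03,0.01,0],"angular":[0,0,0]},{"claw":125,"dp":[-0.03,0.01,0],"angular":[0,0,0]},{"claw":60,"dp":[0,0,0],"angular":[0,0,0]}])

```text
clock: 19.88
tcp_pos: [0.4957, 0.2209, 0.2576]
orientation: [0.002, 0.645, 0.764, 0.001]
wrist_force: [0.0, -0.6, -0.7]
finger_gap: 0.0539
```

```bash
python3 - <<'E'
from m import *
p,d,c,W=shot('wrist');save('wrist5.png',p);v=dict(p=p,d=d,M=W);print(T()[:3,3],bayfit(v,c))
p,d,c,W=shot('scene');P=cloud(d,c,W);
for n,lo,hi in(('r',(0,150,60),(6,255,255)),('y',(20,150,80),(35,255,255))):
  m=blob(p,lo,hi,(330,220,470,370));print(n,m.sum(),np.nanmin(P[m],0).round(3),np.nanmax(P[m],0).round(3))
E
```

```text
[0.49431729 0.22245933 0.2571203 ] {'r': (0.5853, 0.3061, 0.0145, 67), 'w': (0.5168, 0.306, 0.0139, 62), 'y': (0.4476, 0.3073, 0.014, 62)}
r 283 [0.472 0.247 0.014] [0.602 0.32  0.149]
y 234 [0.435 0.295 0.114] [0.466 0.322 0.149]
```

View pics/wrist5.png

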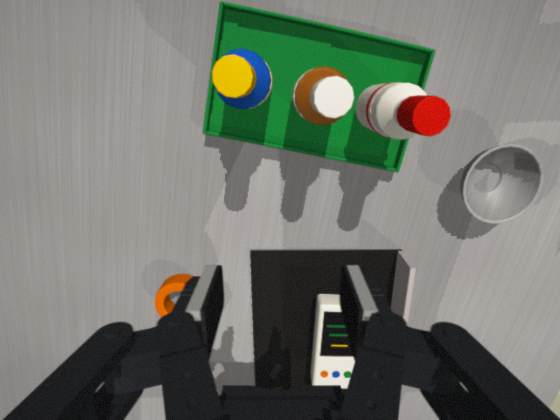

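All three bottles stand on the tray: the caps are at (234,76), (332,98) and (423,115), and the cap tops measure at the right height. Now going above the monitor.

Emit:
play_rows(steps=[{"claw":20,"dp":[-0.0277,0.0088,0],"angular":[0,0,0.2]},{"claw":20,"dp":[-0.0277,0.0088,0],"angular":[0,0,0.2]},{"claw":20,"dp":[-0.0277,0.0088,0],"angular":[0,0,0.2]},{"claw":20,"dp":[-0.0277,0.0088,0],"angular":[0,0,0.2]},{"claw":20,"dp":[-0.0277,0.0088,0],"angular":[0,0,0.2]},{"claw":20,"dp":[-0.0277,0.0088,0],"angular":[0,0,0]},{"claw":20,"dp":[-0.0277,0.0088,0],"angular":[0,0,0]},{"claw":20,"dp":[-0.0277,0.0088,0],"angular":[0,0,0]}])

```text
clock: 20.65
tcp_pos: [0.5985, 0.0175, 0.2566]
orientation: [-0.0, 0.649, 0.761, 0.0]
wrist_force: [1.0, -0.4, -0.2]
finger_gap: 0.0787
```

Emit:
play_rows(steps=[{"claw":20,"dp":[0,0,0.03],"angular":[0,0,0]},{"claw":20,"dp":[0,0,0.03],"angular":[0,0,0]},{"claw":20,"dp":[0,0,0.03],"angular":[0,0,0]},{"claw":20,"dp":[0,0,0.02],"angular":[0,0,0]},{"claw":20,"dp":[0,0,0],"angular":[0,0,0]},{"claw":20,"dp":[0,0,0],"angular":[0,0,0]},{"claw":20,"dp":[0,0,0],"angular":[0,0,0]},{"claw":20,"dp":[0,0,0],"angular":[0,0,0]}])

```text
clock: 21.32
tcp_pos: [0.5997, 0.0177, 0.1488]
orientation: [0.001, 0.649, 0.761, 0.001]
wrist_force: [-0.6, -0.6, 0.1]
finger_gap: 0.0787
```

```bash
python3 - <<'E'
from m import *
M=T();p,d,c,W=shot('wrist');save('wrist6.png',p);v=dict(p=p,d=d,M=W);r=monfit(v,c);print(M[:3,3],np.degrees(np.arctan2(M[1,0],M[0,0])),r,go(*r[0]),go(.6023,.0164),env.get_state()['finger_gap'])
E
```

```text
[0.59967823 0.01765168 0.14884899] 99.01696127131372 ((0.6029704809188843, 0.016612596809864044), (0.057316720485687256, 0.12862464785575867), 7.704151153564453) [-0.0014  0.0031  0.    ] [-0.0015  0.0024  0.    ] 0.07867204787102969
```

View pics/wrist6.png

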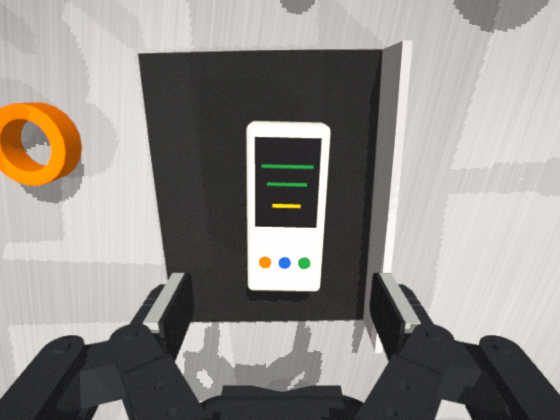

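The monitor is centred between the open fingers and clear of the edge. I'll descend and grip.

Emit:
play_rows(steps=[{"claw":20,"dp":[-0.0015,0.0028,0.03],"angular":[0,0,1]},{"claw":20,"dp":[0,0,0.03],"angular":[0,0,0]},{"claw":20,"dp":[0,0,0.025],"angular":[0,0,0]},{"claw":20,"dp":[0,0,0.02],"angular":[0,0,0]},{"claw":20,"dp":[0,0,0.012],"angular":[0,0,0]},{"claw":20,"dp":[0,0,0.008],"angular":[0,0,0]},{"claw":20,"dp":[0,0,0],"angular":[0,0,0]},{"claw":20,"dp":[0,0,0],"angular":[0,0,0]}])

```text
clock: 22.03
tcp_pos: [0.6021, 0.0161, 0.0226]
orientation: [0.001, 0.656, 0.755, 0.0]
wrist_force: [-0.9, 0.2, 1.3]
finger_gap: 0.0789
```

Emit:
play_rows(steps=[{"claw":50,"dp":[0,0,0],"angular":[0,0,0]},{"claw":65,"dp":[0,0,0],"angular":[0,0,0]},{"claw":75,"dp":[0,0,0],"angular":[0,0,0]},{"claw":255,"dp":[0,0,0],"angular":[0,0,0]},{"claw":255,"dp":[0,0,0],"angular":[0,0,0]},{"claw":255,"dp":[0,0,0],"angular":[0,0,0]},{"claw":255,"dp":[0,0,0],"angular":[0,0,0]},{"claw":255,"dp":[0,0,0],"angular":[0,0,0]}])

```text
clock: 22.7
tcp_pos: [0.6028, 0.016, 0.0234]
orientation: [0.001, 0.656, 0.755, 0.001]
wrist_force: [1.6, 0.6, 6.5]
finger_gap: 0.0569
```

Emit:
play_rows(steps=[{"claw":255,"dp":[0,0,-0.01],"angular":[0,0,0]},{"claw":255,"dp":[0,0,-0.03],"angular":[0,0,0]},{"claw":255,"dp":[0,0,-0.04],"angular":[0,0,0]},{"claw":255,"dp":[0,0,-0.04],"angular":[0,0,0]},{"claw":255,"dp":[0,0,-0.04],"angular":[0,0,0]},{"claw":255,"dp":[0,0,-0.04],"angular":[0,0,0]},{"claw":255,"dp":[0,0,-0.04],"angular":[0,0,0]},{"claw":255,"dp":[0,0,-0.04],"angular":[0,0,0]}])

```text
clock: 23.37
tcp_pos: [0.6001, 0.0163, 0.3038]
orientation: [-0.0, 0.656, 0.755, -0.0]
wrist_force: [1.7, -0.6, -3.3]
finger_gap: 0.0571
```

Emit:
play_rows(steps=[{"claw":255,"dp":[0,0,-0.01],"angular":[0,0,6.85]},{"claw":255,"dp":[0,0,-0.01],"angular":[0,0,6.85]},{"claw":255,"dp":[0,0,-0.01],"angular":[0,0,6.85]},{"claw":255,"dp":[0,0,-0.01],"angular":[0,0,6.85]},{"claw":255,"dp":[0,0,-0.01],"angular":[0,0,6.85]},{"claw":255,"dp":[0,0,-0.01],"angular":[0,0,6.85]},{"claw":255,"dp":[0,0,-0.01],"angular":[0,0,6.85]},{"claw":255,"dp":[0,0,-0.01],"angular":[0,0,6.85]}])

```text
clock: 24.03
tcp_pos: [0.6005, 0.0162, 0.3821]
orientation: [-0.0, 0.931, 0.365, -0.001]
wrist_force: [0.8, 0.2, -2.7]
finger_gap: 0.0571
```

Emit:
play_rows(steps=[{"claw":255,"dp":[-0.0339,0.0146,0],"angular":[0,0,0]},{"claw":255,"dp":[-0.0339,0.0146,0],"angular":[0,0,0]},{"claw":255,"dp":[-0.0339,0.0146,0],"angular":[0,0,0]},{"claw":255,"dp":[-0.0339,0.0146,0],"angular":[0,0,0]},{"claw":255,"dp":[-0.0339,0.0146,0],"angular":[0,0,0]},{"claw":255,"dp":[-0.0339,0.0146,0],"angular":[0,0,0]},{"claw":255,"dp":[-0.0339,0.0146,0],"angular":[0,0,0]},{"claw":255,"dp":[-0.0339,0.0146,0],"angular":[0,0,0]}])

```text
clock: 24.7
tcp_pos: [0.4818, -0.2555, 0.3818]
orientation: [-0.0, 0.93, 0.368, -0.0]
wrist_force: [-0.3, -0.8, -2.0]
finger_gap: 0.0573
```

Emit:
play_rows(steps=[{"claw":255,"dp":[-0.0339,0.0146,0],"angular":[0,0,0]},{"claw":255,"dp":[-0.0339,0.0146,0],"angular":[0,0,0]},{"claw":255,"dp":[-0.0339,0.0146,0],"angular":[0,0,0]},{"claw":255,"dp":[-0.0339,0.0146,0],"angular":[0,0,0]},{"claw":255,"dp":[0,0,0],"angular":[0,0,0]},{"claw":255,"dp":[0,0,0],"angular":[0,0,0]},{"claw":255,"dp":[0,0,0],"angular":[0,0,0]},{"claw":255,"dp":[0,0,0],"angular":[0,0,0]}])

```text
clock: 25.37
tcp_pos: [0.4247, -0.3888, 0.3818]
orientation: [-0.0, 0.93, 0.368, 0.0]
wrist_force: [1.0, 0.4, -2.3]
finger_gap: 0.0569
```

```bash
python3 - <<'E'
from m import *
M=T();p,d,c,W=shot('wrist');save('wrist7.png',p);np.savez('wrist7.npz',p=p,d=d,M=W);s=env.get_state();print(M.round(4),s['finger_gap'],s['joint_pos'].round(2))
P=cloud(d,c,W);m=blob(p,(100,120,40),(125,255,255));q=P[m];q=q[~np.isnan(q[:,0])]
r=cv2.minAreaRect(np.float32(q[:,:2]));print(len(q),r,cv2.boxPoints(r).round(3).tolist(),q[:,2].min(),q[:,2].max())
A=np.c_[q[:,:2],np.ones(len(q))];z=q[:,2]
for _ in range(5):
    f=np.linalg.lstsq(A,z,rcond=None)[0];k=abs(A@f-z)<.004;A,z=A[k],z[k]
print(f,np.degrees(np.arctan(np.hypot(*f[:2]))),np.degrees(np.arctan2(f[1],f[0])))
E
```

```text
[[ 7.286e-01  6.849e-01 -2.000e-04  4.247e-01]
 [ 6.849e-01 -7.286e-01  7.000e-04 -3.888e-01]
 [ 3.000e-04 -6.000e-04 -1.000e+00  3.818e-01]
 [ 0.000e+00  0.000e+00  0.000e+00  1.000e+00]] 0.05694039373637442 [-0.88  0.33  0.41  1.66  0.    1.51]
4404 ((0.5056297779083252, -0.3143914043903351), (0.13860371708869934, 0.042500559240579605), 43.11003494262695) [[0.4410000145435333, -0.34599998593330383], [0.4699999988079071, -0.37700000405311584], [0.5709999799728394, -0.28299999237060547], [0.5419999957084656, -0.25200000405311584]] 0.03995254688872635 0.10297444961851487
[ 0.33868274  0.31846193 -0.00293251] 24.93331079798462 43.23752414282692
```

View pics/wrist7.png

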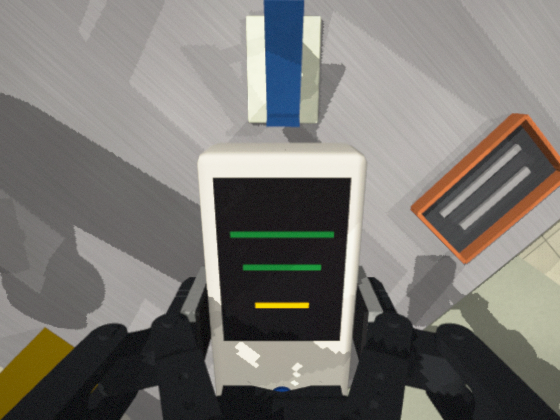

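The stand's blue strip lies ahead at (284,60). Its centre measures (0.506, -0.315), yaw 43.2° and slope 24.9°, in agreement with the side view. I'll tilt by 25° and approach along the normal.

Emit:
play_rows(steps=[{"claw":255,"dp":[0,0,0],"angular":[0,5,0]},{"claw":255,"dp":[0,0,0],"angular":[0,5,0]},{"claw":255,"dp":[0,0,0],"angular":[0,5,0]},{"claw":255,"dp":[0,0,0],"angular":[0,5,0]},{"claw":255,"dp":[0,0,0],"angular":[0,5,0]},{"claw":255,"dp":[0,0,0],"angular":[0,0,0]},{"claw":255,"dp":[-0.0028,0.0002,0.0286],"angular":[0,0,0]},{"claw":255,"dp":[-0.0028,0.0002,0.0286],"angular":[0,0,0]}])

```text
clock: 26.08
tcp_pos: [0.4394, -0.3777, 0.3284]
orientation: [-0.077, 0.908, 0.36, 0.2]
wrist_force: [0.1, -0.0, -3.5]
finger_gap: 0.0567
```

Emit:
play_rows(steps=[{"claw":255,"dp":[-0.0028,0.0002,0.0286],"angular":[0,0,0]},{"claw":255,"dp":[-0.0028,0.0002,0.0286],"angular":[0,0,0]},{"claw":255,"dp":[-0.0028,0.0002,0.0286],"angular":[0,0,0]},{"claw":255,"dp":[-0.0028,0.0002,0.0286],"angular":[0,0,0]},{"claw":255,"dp":[-0.0028,0.0002,0.0286],"angular":[0,0,0]},{"claw":255,"dp":[-0.0028,0.0002,0.0286],"angular":[0,0,0]},{"claw":255,"dp":[0,0,0],"angular":[0,0,0]},{"claw":255,"dp":[0,0,0],"angular":[0,0,0]}])

```text
clock: 26.75
tcp_pos: [0.4815, -0.3365, 0.1644]
orientation: [-0.081, 0.908, 0.36, 0.2]
wrist_force: [0.0, 0.5, -1.3]
finger_gap: 0.0568
```

```bash
cat > st.py <<'E'
from m import *
u=np.array([.7286,.6849,0]);n=np.array([0,0,1])*np.cos(np.radians(25))-u*np.sin(np.radians(25));s=u*np.cos(np.radians(25))+np.array([0,0,1])*np.sin(np.radians(25));w=np.cross(n,s)
seat=np.array([.5017,-.319,.080])
E
python3 - <<'E'
from st import *
M=T();C=M[:3,3]-.0086*M[:3,2];e=C-seat;print(M[:3,3],'s,w,n off',(e@s).round(4),(e@w).round(4),(e@n).round(4),'align',(M[:3,2]@-n).round(4),(M[:3,0]@s).round(4),'in tool',(M[:3,:3].T@-e).round(4),env.get_state()['joint_pos'].round(2))
p,d,c,W=shot('side');save('side2.png',cv2.resize(p[200:420,150:430],None,fx=2.5,fy=2.5))
E
```

```text
[ 0.48149085 -0.33654636  0.16440616] s,w,n off 0.0114 0.001 0.0964 align 1.0 1.0 in tool [-0.0113  0.0013  0.0964] [-0.96  0.38 -0.11  1.15  0.43  1.41]
```

View pics/side2.png

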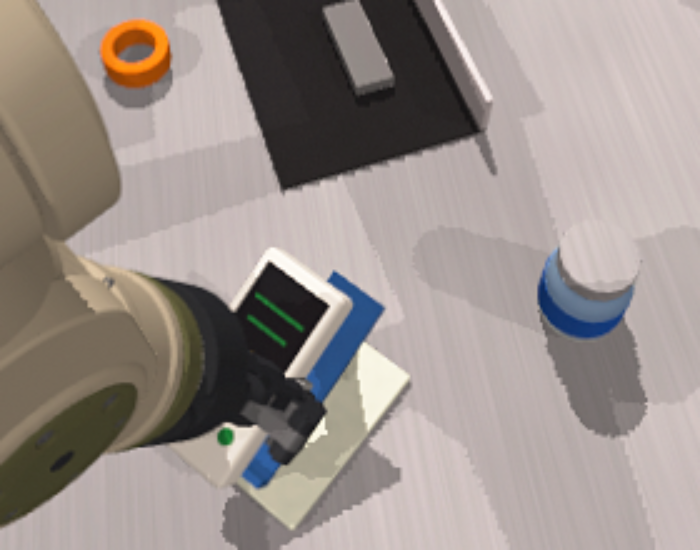

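The monitor is held above and parallel to the slope, uphill of the lip. Closing in slowly.

Emit:
play_rows(steps=[{"claw":255,"dp":[-0.001,0.0002,0.014],"angular":[0,0,0]},{"claw":255,"dp":[-0.001,0.0002,0.014],"angular":[0,0,0]},{"claw":255,"dp":[-0.001,0.0002,0.014],"angular":[0,0,0]},{"claw":255,"dp":[-0.001,0.0002,0.014],"angular":[0,0,0]},{"claw":255,"dp":[-0.001,0.0002,0.014],"angular":[0,0,0]},{"claw":255,"dp":[-0.001,0.0002,0.014],"angular":[0,0,0]},{"claw":255,"dp":[0,0,0],"angular":[0,0,0]},{"claw":255,"dp":[0,0,0],"angular":[0,0,0]}])

```text
clock: 27.47
tcp_pos: [0.5046, -0.3201, 0.0879]
orientation: [-0.079, 0.908, 0.359, 0.201]
wrist_force: [-0.4, 0.5, -2.4]
finger_gap: 0.057
```

```bash
cat > st2.py <<'E'
from st import *
M=T();C=M[:3,3]-.0086*M[:3,2];e=C-seat;print(M[:3,3],'in tool',(M[:3,:3].T@-e).round(4),'align',(M[:3,2]@-n).round(4),env.get_state()['wrist_force'])
E
python3 st2.py
```

```text
[ 0.50462177 -0.32012086  0.08787723] in tool [-0.0046 -0.0028  0.0152] align 1.0 [-0.37631225  0.50531494 -2.36316885]
```

Emit:
play_rows(steps=[{"claw":255,"dp":[0,-0.0015,0.003],"angular":[0,0,0]},{"claw":255,"dp":[0,-0.0013,0.003],"angular":[0,0,0]},{"claw":255,"dp":[0,0,0.003],"angular":[0,0,0]},{"claw":255,"dp":[0,0,0.003],"angular":[0,0,0]},{"claw":255,"dp":[0,0,0],"angular":[0,0,0]},{"claw":255,"dp":[0,0,0],"angular":[0,0,0]},{"claw":255,"dp":[0,0,0],"angular":[0,0,0]},{"claw":255,"dp":[0,0,0],"angular":[0,0,0]}])

```text
clock: 28.13
tcp_pos: [0.5059, -0.3138, 0.0754]
orientation: [-0.08, 0.908, 0.359, 0.201]
wrist_force: [-0.8, 0.4, -2.9]
finger_gap: 0.0567
```

```bash
python3 st2.py
```

```text
[ 0.50589409 -0.31376344  0.07538791] in tool [-0.0041  0.001   0.0016] align 1.0 [-0.81224701  0.35579051 -2.89032595]
```

Nearly in contact, so I'll creep down in small steps.

Emit:
play_rows(steps=[{"claw":255,"dp":[0,0.0005,0.001],"angular":[0,0,0]},{"claw":255,"dp":[0,0,0.0005],"angular":[0,0,0]},{"claw":255,"dp":[0,0,0],"angular":[0,0,0]},{"claw":255,"dp":[0,0,0],"angular":[0,0,0]},{"claw":255,"dp":[0,0,0],"angular":[0,0,0]},{"claw":255,"dp":[0,0,0],"angular":[0,0,0]},{"claw":255,"dp":[0,0,0],"angular":[0,0,0]},{"claw":255,"dp":[0,0,0],"angular":[0,0,0]}])

```text
clock: 28.8
tcp_pos: [0.5066, -0.3136, 0.074]
orientation: [-0.08, 0.908, 0.359, 0.201]
wrist_force: [0.5, -0.5, -2.1]
finger_gap: 0.0571
```

```bash
python3 st2.py
```

```text
[ 0.5066465  -0.31360584  0.07396951] in tool [-0.0041  0.0006  0.0001] align 1.0 [ 0.46403075 -0.47684179 -2.13448023]
```

Emit:
play_rows(steps=[{"claw":255,"dp":[0,0,0.001],"angular":[0,0,0]},{"claw":255,"dp":[0,0,0.001],"angular":[0,0,0]},{"claw":255,"dp":[0,0,0],"angular":[0,0,0]},{"claw":255,"dp":[0,0,0],"angular":[0,0,0]},{"claw":255,"dp":[0,0,0],"angular":[0,0,0]},{"claw":255,"dp":[0,0,0],"angular":[0,0,0]},{"claw":255,"dp":[0,0,0],"angular":[0,0,0]},{"claw":255,"dp":[0,0,0],"angular":[0,0,0]}])

```text
clock: 29.47
tcp_pos: [0.5069, -0.3137, 0.0739]
orientation: [-0.079, 0.908, 0.359, 0.201]
wrist_force: [-7.6, -0.4, 9.9]
finger_gap: 0.0571
```

Contact is felt at the predicted height. Releasing.

Emit:
play_rows(steps=[{"claw":255,"dp":[0,0,-0.0005],"angular":[0,0,0]},{"claw":80,"dp":[0,0,0],"angular":[0,0,0]},{"claw":60,"dp":[0,0,0],"angular":[0,0,0]},{"claw":40,"dp":[0,0,0],"angular":[0,0,0]},{"claw":20,"dp":[0,0,0],"angular":[0,0,0]},{"claw":20,"dp":[0,0,0],"angular":[0,0,0]},{"claw":20,"dp":[0,0,0],"angular":[0,0,0]},{"claw":20,"dp":[0,0,0],"angular":[0,0,0]}])

```text
clock: 30.13
tcp_pos: [0.5072, -0.3131, 0.0725]
orientation: [-0.08, 0.908, 0.359, 0.201]
wrist_force: [0.0, -0.1, -0.2]
finger_gap: 0.0787
```

Emit:
play_rows(steps=[{"claw":20,"dp":[0,0,-0.01],"angular":[0,0,0]},{"claw":20,"dp":[0,0,-0.02],"angular":[0,0,0]},{"claw":20,"dp":[0,0,-0.025],"angular":[0,0,0]},{"claw":20,"dp":[0,0,-0.025],"angular":[0,0,0]},{"claw":20,"dp":[0,0,-0.025],"angular":[0,0,0]},{"claw":20,"dp":[0,0,-0.025],"angular":[0,0,0]},{"claw":20,"dp":[0,0,0],"angular":[0,0,0]},{"claw":20,"dp":[0,0,0],"angular":[0,0,0]}])

```text
clock: 30.8
tcp_pos: [0.4672, -0.3523, 0.1925]
orientation: [-0.078, 0.908, 0.359, 0.202]
wrist_force: [0.1, 1.2, -0.0]
finger_gap: 0.0785
```

```bash
cat > monst.py <<'E'
from st import *
def monstand(v,c):
    P=cloud(v['d'],c,v['M']);E=P-seat;h=cv2.cvtColor(v['p'],cv2.COLOR_RGB2HSV)
    m=((abs(E@n-.014)<.007)&(abs(E@s)<.1)&(abs(E@w)<.06)).astype(np.uint8);m=cv2.morphologyEx(m,cv2.MORPH_OPEN,np.ones((5,5)))
    k=max(cv2.findContours(m,0,2)[0],key=cv2.contourArea);F=np.zeros_like(m);cv2.drawContours(F,[k],-1,1,-1)
    q=E[(F>0)&(m>0)];ab=np.float32(np.c_[q@s,q@w]);A=np.c_[ab,np.ones(len(ab))];f=np.linalg.lstsq(A,q@n,rcond=None)[0]
    return cv2.minAreaRect(ab),f
E
python3 - <<'E'
from monst import *
print(T()[:3,3])
p,d,c,W=shot('wrist');save('wrist8.png',p);np.savez('wrist8.npz',p=p,d=d,M=W);print(monstand(dict(p=p,d=d,M=W),c))
p,d,c,W=shot('side');save('side3.png',p);print(monstand(dict(p=p,d=d,M=W),c))
E
```

```text
[ 0.46720811 -0.35234634  0.19252695]
(((0.0009481459856033325, 0.000888703390955925), (0.058158885687589645, 0.12899762392044067), 89.86009216308594), array([ 0.00326532, -0.00220373,  0.01491273]))
(((0.024246618151664734, -0.0003752056509256363), (0.05894433706998825, 0.08209528774023056), 89.47151947021484), array([-0.00720021,  0.00600292,  0.01357222]))
```

View pics/wrist8.png

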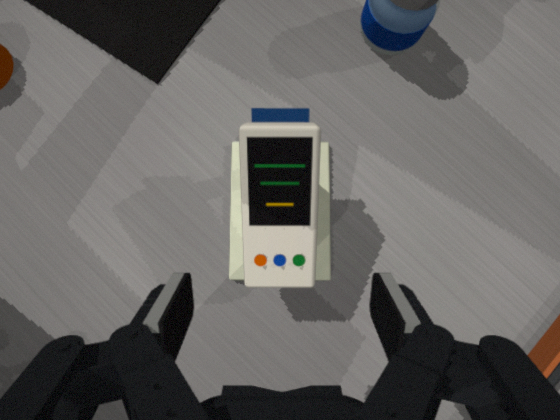

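The monitor rests squarely at about 1 mm from the seat estimate, with its lower end at the lip and the buttons at (280,260) downhill. Now I'll untilt, turn back, and return the bottles.

Emit:
play_rows(steps=[{"claw":125,"dp":[0,0,-0.025],"angular":[0,0,0]},{"claw":125,"dp":[0,0,-0.02],"angular":[0,-5,0]},{"claw":125,"dp":[0,0,-0.02],"angular":[0,-5,0]},{"claw":125,"dp":[0,0,-0.02],"angular":[0,-5,0]},{"claw":125,"dp":[0,0,0],"angular":[0,-5,0]},{"claw":125,"dp":[0,0,0],"angular":[0,-5,0]},{"claw":125,"dp":[0,0,0],"angular":[0,0,0]},{"claw":125,"dp":[0,0,0],"angular":[0,0,0]}])

```text
clock: 31.57
tcp_pos: [0.4451, -0.3702, 0.2681]
orientation: [-0.001, 0.929, 0.369, 0.0]
wrist_force: [-0.1, 0.7, -1.0]
finger_gap: 0.0437
```

Emit:
play_rows(steps=[{"claw":125,"dp":[0,0,0],"angular":[0,0,-7.1]},{"claw":125,"dp":[0,0,0],"angular":[0,0,-7.1]},{"claw":125,"dp":[0,0,0],"angular":[0,0,-7.1]},{"claw":125,"dp":[0,0,0],"angular":[0,0,-7.1]},{"claw":125,"dp":[0,0,0],"angular":[0,0,-7.1]},{"claw":125,"dp":[0,0,0],"angular":[0,0,-7.1]},{"claw":125,"dp":[0,0,0],"angular":[0,0,-7.1]},{"claw":125,"dp":[0,0,0],"angular":[0,0,-7.1]}])

```text
clock: 32.23
tcp_pos: [0.4435, -0.3721, 0.2678]
orientation: [-0.001, 0.641, 0.767, 0.001]
wrist_force: [-0.6, -0.4, 0.1]
finger_gap: 0.0434
```

```bash
python3 - <<'E'
from monst import *
M=T();print(M.round(4),go(.4476,.3073))
p,d,c,W=shot('wrist');print(monstand(dict(p=p,d=d,M=W),c))
E
```

```text
[[-1.780e-01  9.840e-01 -5.000e-04  4.435e-01]
 [ 9.840e-01  1.780e-01  3.500e-03 -3.721e-01]
 [ 3.500e-03  2.000e-04 -1.000e+00  2.678e-01]
 [ 0.000e+00  0.000e+00  0.000e+00  1.000e+00]] [0.6678 0.125  0.0024]
(((0.0016620829701423645, 0.0010530110448598862), (0.05853970721364021, 0.1290179342031479), 89.79847717285156), array([ 0.00311114, -0.01340461,  0.01483452]))
```

Emit:
play_rows(steps=[{"claw":125,"dp":[0.0334,0.0062,0],"angular":[0,0,0]},{"claw":125,"dp":[0.0334,0.0062,0],"angular":[0,0,0]},{"claw":125,"dp":[0.0334,0.0062,0],"angular":[0,0,0]},{"claw":125,"dp":[0.0334,0.0062,0],"angular":[0,0,0]},{"claw":125,"dp":[0.0334,0.0062,0],"angular":[0,0,0]},{"claw":125,"dp":[0.0334,0.0062,0],"angular":[0,0,0]},{"claw":125,"dp":[0.0334,0.0062,0],"angular":[0,0,0]},{"claw":125,"dp":[0.0334,0.0062,0],"angular":[0,0,0]}])

```text
clock: 32.95
tcp_pos: [0.4461, -0.0989, 0.2684]
orientation: [-0.001, 0.645, 0.765, 0.001]
wrist_force: [0.8, 0.2, -0.1]
finger_gap: 0.0437
```

Emit:
play_rows(steps=[{"claw":125,"dp":[0.0334,0.0062,0],"angular":[0,0,0]},{"claw":125,"dp":[0.0334,0.0062,0],"angular":[0,0,0]},{"claw":125,"dp":[0.0334,0.0062,0],"angular":[0,0,0]},{"claw":125,"dp":[0.0334,0.0062,0],"angular":[0,0,0]},{"claw":125,"dp":[0.0334,0.0062,0],"angular":[0,0,0]},{"claw":125,"dp":[0.0334,0.0062,0],"angular":[0,0,0]},{"claw":125,"dp":[0.0334,0.0062,0],"angular":[0,0,0]},{"claw":125,"dp":[0.0334,0.0062,0],"angular":[0,0,0]}])

```text
clock: 33.62
tcp_pos: [0.4489, 0.1728, 0.2684]
orientation: [-0.001, 0.644, 0.765, -0.0]
wrist_force: [1.0, -0.9, 0.5]
finger_gap: 0.0433
```

Emit:
play_rows(steps=[{"claw":125,"dp":[0.0334,0.0062,0.008],"angular":[0,0,0]},{"claw":125,"dp":[0.0334,0.0062,0.008],"angular":[0,0,0]},{"claw":125,"dp":[0.0334,0.0062,0.008],"angular":[0,0,0]},{"claw":125,"dp":[0.0334,0.0062,0.008],"angular":[0,0,0]},{"claw":125,"dp":[0,0,0],"angular":[0,0,0]},{"claw":125,"dp":[0,0,0],"angular":[0,0,0]},{"claw":125,"dp":[0,0,0],"angular":[0,0,0]},{"claw":125,"dp":[0,0,0],"angular":[0,0,0]}])

```text
clock: 34.28
tcp_pos: [0.451, 0.3062, 0.2372]
orientation: [-0.0, 0.644, 0.765, -0.0]
wrist_force: [0.4, 0.3, 0.1]
finger_gap: 0.0438
```

```bash
cat > caps.py <<'E'
from m import *
p,d,c,W=shot('wrist');v=dict(p=p,d=d,M=W);o=bayfit(v,c);print(T()[:3,3].round(4),o);[print(k,go(*o[k][:2])) for k in o]
E
python3 caps.py
```

```text
[0.4512 0.3061 0.2375] {'r': (0.5846, 0.3061, 0.0152, 62), 'w': (0.5159, 0.3069, 0.0144, 58), 'y': (0.4473, 0.3088, 0.0143, 52)}
r [-0.0228  0.1315 -0.    ]
w [-0.0103  0.0639 -0.    ]
y [ 0.0033 -0.0034  0.    ]
```

Now centring on the yellow cap, descending and gripping.

Emit:
play_rows(steps=[{"claw":115,"dp":[0.0025,-0.0032,0.03],"angular":[0,0,0]},{"claw":115,"dp":[0,0,0.03],"angular":[0,0,0]},{"claw":115,"dp":[0,0,0.025],"angular":[0,0,0]},{"claw":115,"dp":[0,0,0.015],"angular":[0,0,0]},{"claw":115,"dp":[0,0,0.007],"angular":[0,0,0]},{"claw":115,"dp":[0,0,0.004],"angular":[0,0,0]},{"claw":115,"dp":[0,0,0],"angular":[0,0,0]},{"claw":115,"dp":[0,0,0],"angular":[0,0,0]}])

```text
clock: 35.0
tcp_pos: [0.4482, 0.3093, 0.1274]
orientation: [0.0, 0.643, 0.766, 0.001]
wrist_force: [-0.6, 0.3, 0.8]
finger_gap: 0.0468
```

Emit:
play_rows(steps=[{"claw":140,"dp":[0,0,0],"angular":[0,0,0]},{"claw":155,"dp":[0,0,0],"angular":[0,0,0]},{"claw":165,"dp":[0,0,0],"angular":[0,0,0]},{"claw":255,"dp":[0,0,0],"angular":[0,0,0]},{"claw":255,"dp":[0,0,0],"angular":[0,0,0]},{"claw":255,"dp":[0,0,0],"angular":[0,0,0]},{"claw":255,"dp":[0,0,0],"angular":[0,0,0]},{"claw":255,"dp":[0,0,0],"angular":[0,0,0]}])

```text
clock: 35.67
tcp_pos: [0.4478, 0.3097, 0.1273]
orientation: [0.0, 0.643, 0.766, 0.001]
wrist_force: [-1.1, -1.5, 5.8]
finger_gap: 0.0261
```

```bash
python3 -c "
from m import *
s=env.get_state();print(s['tcp_pos'],s['finger_gap']);print(go(.5447,-.0610))"
```

```text
[0.44783331 0.30966055 0.12732248] 0.026077995557766565
[-3.818e-01  3.120e-02 -1.000e-04]
```

Emit:
play_rows(steps=[{"claw":255,"dp":[0,0,-0.015],"angular":[0,0,0]},{"claw":255,"dp":[0,0,-0.03],"angular":[0,0,0]},{"claw":255,"dp":[0,0,-0.025],"angular":[0,0,0]},{"claw":255,"dp":[-0.0294,0.0024,0],"angular":[0,0,0]},{"claw":255,"dp":[-0.0294,0.0024,0],"angular":[0,0,0]},{"claw":255,"dp":[-0.0294,0.0024,0],"angular":[0,0,0]},{"claw":255,"dp":[-0.0294,0.0024,0],"angular":[0,0,0]},{"claw":255,"dp":[-0.0294,0.0024,0],"angular":[0,0,0]}])

```text
clock: 36.33
tcp_pos: [0.4842, 0.1654, 0.1957]
orientation: [-0.0, 0.643, 0.766, -0.001]
wrist_force: [0.7, -0.8, -1.4]
finger_gap: 0.0264
```

Emit:
play_rows(steps=[{"claw":255,"dp":[-0.0294,0.0024,0],"angular":[0,0,0]},{"claw":255,"dp":[-0.0294,0.0024,0],"angular":[0,0,0]},{"claw":255,"dp":[-0.0294,0.0024,0],"angular":[0,0,0]},{"claw":255,"dp":[-0.0294,0.0024,0],"angular":[0,0,0]},{"claw":255,"dp":[-0.0294,0.0024,0],"angular":[0,0,0]},{"claw":255,"dp":[-0.0294,0.0024,0],"angular":[0,0,0]},{"claw":255,"dp":[-0.0294,0.0024,0],"angular":[0,0,0]},{"claw":255,"dp":[-0.029,0.0024,0],"angular":[0,0,0]}])

```text
clock: 37.0
tcp_pos: [0.5438, -0.0626, 0.1956]
orientation: [-0.001, 0.643, 0.766, -0.0]
wrist_force: [0.4, 1.4, -3.2]
finger_gap: 0.0265
```

Emit:
play_rows(steps=[{"claw":255,"dp":[0,0,0],"angular":[0,0,0]},{"claw":255,"dp":[0,0,0],"angular":[0,0,0]},{"claw":255,"dp":[0,0,0],"angular":[0,0,0]},{"claw":255,"dp":[0,0,0.02],"angular":[0,0,0]},{"claw":255,"dp":[0,0,0.015],"angular":[0,0,0]},{"claw":255,"dp":[0,0,0.01],"angular":[0,0,0]},{"claw":255,"dp":[0,0,0],"angular":[0,0,0]},{"claw":255,"dp":[0,0,0],"angular":[0,0,0]}])

```text
clock: 37.67
tcp_pos: [0.5435, -0.0603, 0.1509]
orientation: [-0.001, 0.642, 0.766, -0.0]
wrist_force: [0.5, -0.4, -3.2]
finger_gap: 0.0265
```

```bash
python3 -c "
from m import *
s=env.get_state();print(s['tcp_pos'],s['finger_gap']);print(go(.5447,-.0610))"
```

```text
[ 0.54345162 -0.06026791  0.1509444 ] 0.026509002914411516
[-0.0009  0.0011 -0.    ]
```

Within about 1.5 mm. Lowering by 23.5 mm, with a small correction.

Emit:
play_rows(steps=[{"claw":255,"dp":[-0.001,0.001,0.01],"angular":[0,0,0]},{"claw":255,"dp":[0,0,0.007],"angular":[0,0,0]},{"claw":255,"dp":[0,0,0.003],"angular":[0,0,0]},{"claw":255,"dp":[0,0,0.0015],"angular":[0,0,0]},{"claw":255,"dp":[0,0,0.001],"angular":[0,0,0]},{"claw":255,"dp":[0,0,0],"angular":[0,0,0]},{"claw":255,"dp":[0,0,0],"angular":[0,0,0]},{"claw":255,"dp":[0,0,0],"angular":[0,0,0]}])

```text
clock: 38.33
tcp_pos: [0.5455, -0.0623, 0.1291]
orientation: [0.0, 0.643, 0.766, 0.0]
wrist_force: [-0.3, -0.6, -2.4]
finger_gap: 0.0263
```

Emit:
play_rows(steps=[{"claw":255,"dp":[0,0,0.0015],"angular":[0,0,0]},{"claw":255,"dp":[0,0,0.0005],"angular":[0,0,0]},{"claw":255,"dp":[0,0,0],"angular":[0,0,0]},{"claw":255,"dp":[0,0,0],"angular":[0,0,0]},{"claw":155,"dp":[0,0,0],"angular":[0,0,0]},{"claw":125,"dp":[0,0,0],"angular":[0,0,0]},{"claw":125,"dp":[0,0,0],"angular":[0,0,0]},{"claw":125,"dp":[0,0,0],"angular":[0,0,0]}])

```text
clock: 39.0
tcp_pos: [0.5454, -0.0621, 0.1268]
orientation: [0.0, 0.643, 0.766, -0.0]
wrist_force: [-0.6, -1.0, -0.5]
finger_gap: 0.0435
```

Emit:
play_rows(steps=[{"claw":125,"dp":[0,0,-0.02],"angular":[0,0,0]},{"claw":125,"dp":[0,0,-0.03],"angular":[0,0,0]},{"claw":125,"dp":[0,0,-0.03],"angular":[0,0,0]},{"claw":125,"dp":[0,0,-0.03],"angular":[0,0,0]},{"claw":125,"dp":[0.0307,0.0029,0],"angular":[0,0,0]},{"claw":125,"dp":[0.0307,0.0029,0],"angular":[0,0,0]},{"claw":125,"dp":[0.0307,0.0029,0],"angular":[0,0,0]},{"claw":125,"dp":[0.0307,0.0029,0],"angular":[0,0,0]}])

```text
clock: 39.67
tcp_pos: [0.5354, 0.0618, 0.2371]
orientation: [0.0, 0.643, 0.766, 0.0]
wrist_force: [-0.1, -0.1, -0.0]
finger_gap: 0.0436
```

Emit:
play_rows(steps=[{"claw":125,"dp":[0.0307,0.0029,0],"angular":[0,0,0]},{"claw":125,"dp":[0.0307,0.0029,0],"angular":[0,0,0]},{"claw":125,"dp":[0.0307,0.0029,0],"angular":[0,0,0]},{"claw":125,"dp":[0.0307,0.0029,0],"angular":[0,0,0]},{"claw":125,"dp":[0.0307,0.0029,0],"angular":[0,0,0]},{"claw":125,"dp":[0.0307,0.0029,0],"angular":[0,0,0]},{"claw":125,"dp":[0.0307,0.0029,0],"angular":[0,0,0]},{"claw":125,"dp":[0.0307,0.0029,0],"angular":[0,0,0]}])

```text
clock: 40.33
tcp_pos: [0.5154, 0.3083, 0.2368]
orientation: [0.0, 0.643, 0.766, 0.0]
wrist_force: [0.3, -0.7, 0.7]
finger_gap: 0.0439
```

Emit:
play_rows(steps=[{"claw":115,"dp":[0,0,0],"angular":[0,0,0]},{"claw":115,"dp":[0,0,0],"angular":[0,0,0]},{"claw":115,"dp":[0,0,0],"angular":[0,0,0]},{"claw":115,"dp":[0,0,0],"angular":[0,0,0]},{"claw":115,"dp":[0,0,0],"angular":[0,0,0]},{"claw":115,"dp":[0,0,0],"angular":[0,0,0]},{"claw":115,"dp":[0,0,0],"angular":[0,0,0]},{"claw":115,"dp":[0,0,0],"angular":[0,0,0]}])

```text
clock: 41.0
tcp_pos: [0.516, 0.3061, 0.2369]
orientation: [0.0, 0.643, 0.766, 0.0]
wrist_force: [-0.5, 0.6, 0.6]
finger_gap: 0.0468
```

```bash
python3 caps.py; python3 - <<'E'
from m import *
p,d,c,W=shot('side');save('side4.png',p)
m=blob(p,(20,150,80),(35,255,255),(250,190,290,230));v,u=np.nonzero(m);uv=[(u.min()+u.max())/2,(v.min()+v.max())/2];print(uv,onplane(uv,.13,c,W))
E
```

```text
[0.516  0.3063 0.2369] {'r': (0.5861, 0.307, 0.0147, 56), 'w': (0.5172, 0.3072, 0.0144, 67)}
r [-0.0114  0.0692  0.    ]
w [0.0007 0.0014 0.    ]
[np.float64(271.0), np.float64(214.0)] [[ 0.54607885 -0.06459131  0.13      ]]
```

View pics/side4.png

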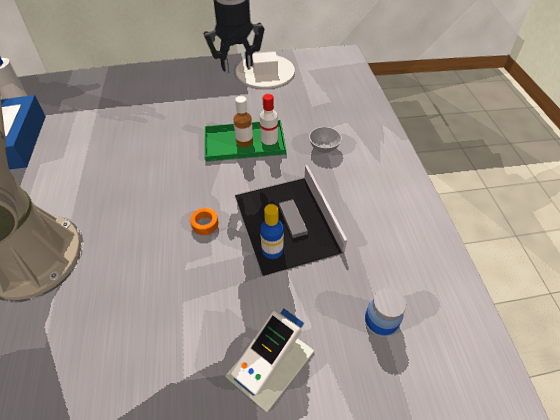

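The yellow cap is back at pixel (271,214), against (270.5,213.5) at the start, and the monitor lies on the stand. Next is the white-capped bottle.

Emit:
play_rows(steps=[{"claw":115,"dp":[0.0005,0.0014,0.03],"angular":[0,0,0]},{"claw":115,"dp":[0,0,0.03],"angular":[0,0,0]},{"claw":115,"dp":[0,0,0.025],"angular":[0,0,0]},{"claw":115,"dp":[0,0,0.015],"angular":[0,0,0]},{"claw":115,"dp":[0,0,0.007],"angular":[0,0,0]},{"claw":115,"dp":[0,0,0.004],"angular":[0,0,0]},{"claw":115,"dp":[0,0,0],"angular":[0,0,0]},{"claw":115,"dp":[0,0,0],"angular":[0,0,0]}])

```text
clock: 41.77
tcp_pos: [0.5178, 0.3077, 0.1268]
orientation: [0.0, 0.643, 0.766, 0.001]
wrist_force: [0.8, -0.2, -1.0]
finger_gap: 0.0468
```

Emit:
play_rows(steps=[{"claw":140,"dp":[0,0,0],"angular":[0,0,0]},{"claw":155,"dp":[0,0,0],"angular":[0,0,0]},{"claw":165,"dp":[0,0,0],"angular":[0,0,0]},{"claw":255,"dp":[0,0,0],"angular":[0,0,0]},{"claw":255,"dp":[0,0,0],"angular":[0,0,0]},{"claw":255,"dp":[0,0,0],"angular":[0,0,0]},{"claw":255,"dp":[0,0,0],"angular":[0,0,0]},{"claw":255,"dp":[0,0,0],"angular":[0,0,0]}])

```text
clock: 42.43
tcp_pos: [0.5176, 0.3077, 0.1269]
orientation: [0.0, 0.643, 0.766, 0.001]
wrist_force: [-1.3, 0.2, 6.4]
finger_gap: 0.0264
```

```bash
python3 -c "
from m import *
s=env.get_state();print(s['tcp_pos'],s['finger_gap']);print(go(.5363,-.0006))"
```

```text
[0.51762471 0.30774265 0.12691028] 0.026373958113218843
[-3.069e-01 -3.500e-02 -2.000e-04]
```

Emit:
play_rows(steps=[{"claw":255,"dp":[0,0,-0.015],"angular":[0,0,0]},{"claw":255,"dp":[0,0,-0.03],"angular":[0,0,0]},{"claw":255,"dp":[0,0,-0.025],"angular":[0,0,0]},{"claw":255,"dp":[-0.0307,-0.0035,0],"angular":[0,0,0]},{"claw":255,"dp":[-0.0307,-0.0035,0],"angular":[0,0,0]},{"claw":255,"dp":[-0.0307,-0.0035,0],"angular":[0,0,0]},{"claw":255,"dp":[-0.0307,-0.0035,0],"angular":[0,0,0]},{"claw":255,"dp":[-0.0307,-0.0035,0],"angular":[0,0,0]}])

```text
clock: 43.1
tcp_pos: [0.5259, 0.1519, 0.1953]
orientation: [-0.0, 0.643, 0.766, -0.0]
wrist_force: [0.4, 1.3, -1.5]
finger_gap: 0.0263
```

Emit:
play_rows(steps=[{"claw":255,"dp":[-0.0307,-0.0035,0],"angular":[0,0,0]},{"claw":255,"dp":[-0.0307,-0.0035,0],"angular":[0,0,0]},{"claw":255,"dp":[-0.0307,-0.0035,0],"angular":[0,0,0]},{"claw":255,"dp":[-0.0307,-0.0035,0],"angular":[0,0,0]},{"claw":255,"dp":[-0.0306,-0.0035,0],"angular":[0,0,0]},{"claw":255,"dp":[0,0,0],"angular":[0,0,0]},{"claw":255,"dp":[0,0,0],"angular":[0,0,0]},{"claw":255,"dp":[0,0,0],"angular":[0,0,0]}])

```text
clock: 43.77
tcp_pos: [0.5354, -0.0008, 0.1954]
orientation: [-0.001, 0.643, 0.766, -0.0]
wrist_force: [-0.8, 0.4, -1.2]
finger_gap: 0.026
```

```bash
python3 -c "
from m import *
s=env.get_state();print(s['tcp_pos'],s['finger_gap']);print(go(.5363,-.0006))"
```

```text
[ 0.53537414 -0.00077844  0.1953903 ] 0.025978767992471664
[ 0.      0.0009 -0.    ]
```

Emit:
play_rows(steps=[{"claw":255,"dp":[0,0,0.02],"angular":[0,0,0]},{"claw":255,"dp":[0,0,0.02],"angular":[0,0,0]},{"claw":255,"dp":[0,0,0.013],"angular":[0,0,0]},{"claw":255,"dp":[0,0,0.007],"angular":[0,0,0]},{"claw":255,"dp":[0,0,0.004],"angular":[0,0,0]},{"claw":255,"dp":[0,0,0.002],"angular":[0,0,0]},{"claw":255,"dp":[0,0,0],"angular":[0,0,0]},{"claw":255,"dp":[0,0,0],"angular":[0,0,0]}])

```text
clock: 44.43
tcp_pos: [0.5363, -0.0007, 0.1306]
orientation: [0.001, 0.643, 0.766, 0.0]
wrist_force: [-0.4, 0.2, -1.0]
finger_gap: 0.0261
```

Emit:
play_rows(steps=[{"claw":255,"dp":[0,0,0.002],"angular":[0,0,0]},{"claw":255,"dp":[0,0,0.0015],"angular":[0,0,0]},{"claw":255,"dp":[0,0,0],"angular":[0,0,0]},{"claw":255,"dp":[0,0,0],"angular":[0,0,0]},{"claw":155,"dp":[0,0,0],"angular":[0,0,0]},{"claw":125,"dp":[0,0,0],"angular":[0,0,0]},{"claw":125,"dp":[0,0,0],"angular":[0,0,0]},{"claw":125,"dp":[0,0,0],"angular":[0,0,0]}])

```text
clock: 45.1
tcp_pos: [0.5357, -0.0009, 0.1263]
orientation: [-0.0, 0.643, 0.766, -0.0]
wrist_force: [0.5, 0.5, -0.2]
finger_gap: 0.0438
```

Emit:
play_rows(steps=[{"claw":125,"dp":[0,0,-0.02],"angular":[0,0,0]},{"claw":125,"dp":[0,0,-0.03],"angular":[0,0,0]},{"claw":125,"dp":[0,0,-0.03],"angular":[0,0,0]},{"claw":125,"dp":[0,0,-0.03],"angular":[0,0,0]},{"claw":125,"dp":[0.0294,0.0102,0],"angular":[0,0,0]},{"claw":125,"dp":[0.0294,0.0102,0],"angular":[0,0,0]},{"claw":125,"dp":[0.0294,0.0102,0],"angular":[0,0,0]},{"claw":125,"dp":[0.0294,0.0102,0],"angular":[0,0,0]}])

```text
clock: 45.77
tcp_pos: [0.5558, 0.1231, 0.2366]
orientation: [0.0, 0.643, 0.766, 0.0]
wrist_force: [0.6, -1.1, -0.2]
finger_gap: 0.0436
```

Emit:
play_rows(steps=[{"claw":115,"dp":[0.0294,0.0102,0],"angular":[0,0,0]},{"claw":115,"dp":[0.0294,0.0102,0],"angular":[0,0,0]},{"claw":115,"dp":[0.0294,0.0102,0],"angular":[0,0,0]},{"claw":115,"dp":[0.0294,0.0102,0],"angular":[0,0,0]},{"claw":115,"dp":[0.0294,0.0102,0],"angular":[0,0,0]},{"claw":115,"dp":[0.0294,0.0102,0],"angular":[0,0,0]},{"claw":115,"dp":[0,0,0],"angular":[0,0,0]},{"claw":115,"dp":[0,0,0],"angular":[0,0,0]}])

```text
clock: 46.43
tcp_pos: [0.5849, 0.3079, 0.2353]
orientation: [-0.0, 0.642, 0.767, -0.001]
wrist_force: [0.4, -0.3, 0.4]
finger_gap: 0.0466
```

```bash
python3 caps.py
```

```text
[0.585  0.3067 0.2356] {'r': (0.5871, 0.3068, 0.0144, 70), 'y': (0.5997, 0.3104, 0.0001, 1)}
r [-0.0002  0.0021 -0.    ]
y [ 0.0011  0.0152 -0.    ]
```

Emit:
play_rows(steps=[{"claw":115,"dp":[0,0.0018,0.03],"angular":[0,0,0]},{"claw":115,"dp":[0,0,0.03],"angular":[0,0,0]},{"claw":115,"dp":[0,0,0.025],"angular":[0,0,0]},{"claw":115,"dp":[0,0,0.014],"angular":[0,0,0]},{"claw":115,"dp":[0,0,0.007],"angular":[0,0,0]},{"claw":115,"dp":[0,0,0.004],"angular":[0,0,0]},{"claw":115,"dp":[0,0,0],"angular":[0,0,0]},{"claw":115,"dp":[0,0,0],"angular":[0,0,0]}])

```text
clock: 47.15
tcp_pos: [0.5878, 0.3064, 0.1276]
orientation: [0.001, 0.643, 0.766, 0.001]
wrist_force: [-0.3, 0.0, -1.0]
finger_gap: 0.0469
```

Emit:
play_rows(steps=[{"claw":140,"dp":[0,0,0],"angular":[0,0,0]},{"claw":155,"dp":[0,0,0],"angular":[0,0,0]},{"claw":165,"dp":[0,0,0],"angular":[0,0,0]},{"claw":255,"dp":[0,0,0],"angular":[0,0,0]},{"claw":255,"dp":[0,0,0],"angular":[0,0,0]},{"claw":255,"dp":[0,0,0],"angular":[0,0,0]},{"claw":255,"dp":[0,0,0],"angular":[0,0,0]},{"claw":255,"dp":[0,0,0],"angular":[0,0,0]}])

```text
clock: 47.82
tcp_pos: [0.5876, 0.307, 0.1275]
orientation: [0.001, 0.643, 0.766, 0.001]
wrist_force: [-1.3, -0.5, 5.2]
finger_gap: 0.0266
```

```bash
python3 -c "
from m import *
s=env.get_state();print(s['tcp_pos'],s['finger_gap']);print(go(.5237,.0628))"
```

```text
[0.58759668 0.30697709 0.12747976] 0.026554087682126505
[-0.2294 -0.1052 -0.0003]
```

Emit:
play_rows(steps=[{"claw":255,"dp":[0,0,-0.015],"angular":[0,0,0]},{"claw":255,"dp":[0,0,-0.03],"angular":[0,0,0]},{"claw":255,"dp":[0,0,-0.025],"angular":[0,0,0]},{"claw":255,"dp":[-0.0229,-0.0105,0],"angular":[0,0,0]},{"claw":255,"dp":[-0.0229,-0.0105,0],"angular":[0,0,0]},{"claw":255,"dp":[-0.0229,-0.0105,0],"angular":[0,0,0]},{"claw":255,"dp":[-0.0229,-0.0105,0],"angular":[0,0,0]},{"claw":255,"dp":[-0.0229,-0.0105,0],"angular":[0,0,0]}])

```text
clock: 48.48
tcp_pos: [0.5543, 0.1838, 0.1956]
orientation: [-0.0, 0.643, 0.766, -0.001]
wrist_force: [0.3, -0.1, -1.6]
finger_gap: 0.0262
```

Emit:
play_rows(steps=[{"claw":255,"dp":[-0.0229,-0.0105,0],"angular":[0,0,0]},{"claw":255,"dp":[-0.0229,-0.0105,0],"angular":[0,0,0]},{"claw":255,"dp":[-0.0229,-0.0105,0],"angular":[0,0,0]},{"claw":255,"dp":[-0.0229,-0.0105,0],"angular":[0,0,0]},{"claw":255,"dp":[-0.0229,-0.0105,0],"angular":[0,0,0]},{"claw":255,"dp":[0,0,0],"angular":[0,0,0]},{"claw":255,"dp":[0,0,0],"angular":[0,0,0]},{"claw":255,"dp":[0,0,0],"angular":[0,0,0]}])

```text
clock: 49.15
tcp_pos: [0.5232, 0.0631, 0.196]
orientation: [-0.0, 0.643, 0.766, -0.0]
wrist_force: [0.8, 0.1, -2.2]
finger_gap: 0.026
```

Emit:
play_rows(steps=[{"claw":255,"dp":[0,0,0.02],"angular":[0,0,0]},{"claw":255,"dp":[0,0,0.02],"angular":[0,0,0]},{"claw":255,"dp":[0,0,0.013],"angular":[0,0,0]},{"claw":255,"dp":[0,0,0.007],"angular":[0,0,0]},{"claw":255,"dp":[0,0,0.003],"angular":[0,0,0]},{"claw":255,"dp":[0,0,0],"angular":[0,0,0]},{"claw":255,"dp":[0,0,0],"angular":[0,0,0]},{"claw":255,"dp":[0,0,0],"angular":[0,0,0]}])

```text
clock: 49.82
tcp_pos: [0.5241, 0.0632, 0.1342]
orientation: [0.001, 0.643, 0.766, 0.001]
wrist_force: [0.3, 0.3, -1.6]
finger_gap: 0.0265
```

```bash
python3 -c "
from m import *
s=env.get_state();print(s['tcp_pos'],s['finger_gap'],s['wrist_force']);print(go(.5237,.0628))"
```

```text
[0.52411662 0.06316622 0.13424601] 0.0264682407466107 [ 0.31606583  0.31027892 -1.62785347]
[-0.0003 -0.0005 -0.    ]
```

Emit:
play_rows(steps=[{"claw":255,"dp":[0,0,0.003],"angular":[0,0,0]},{"claw":255,"dp":[0,0,0.002],"angular":[0,0,0]},{"claw":255,"dp":[0,0,0.001],"angular":[0,0,0]},{"claw":255,"dp":[0,0,0.0005],"angular":[0,0,0]},{"claw":255,"dp":[0,0,0],"angular":[0,0,0]},{"claw":255,"dp":[0,0,0],"angular":[0,0,0]},{"claw":255,"dp":[0,0,0],"angular":[0,0,0]},{"claw":255,"dp":[0,0,0],"angular":[0,0,0]}])

```text
clock: 50.48
tcp_pos: [0.5235, 0.0629, 0.1274]
orientation: [0.0, 0.643, 0.766, 0.0]
wrist_force: [-1.1, 0.5, 6.3]
finger_gap: 0.0265
```

Emit:
play_rows(steps=[{"claw":155,"dp":[0,0,0],"angular":[0,0,0]},{"claw":125,"dp":[0,0,0],"angular":[0,0,0]},{"claw":125,"dp":[0,0,0],"angular":[0,0,0]},{"claw":125,"dp":[0,0,0],"angular":[0,0,0]},{"claw":125,"dp":[0,0,-0.02],"angular":[0,0,0]},{"claw":125,"dp":[0,0,-0.03],"angular":[0,0,0]},{"claw":125,"dp":[0,0,-0.03],"angular":[0,0,0]},{"claw":125,"dp":[0,0,-0.03],"angular":[0,0,0]}])

```text
clock: 51.15
tcp_pos: [0.5229, 0.063, 0.2376]
orientation: [-0.0, 0.643, 0.766, -0.0]
wrist_force: [-0.2, 0.8, 0.2]
finger_gap: 0.0432
```

Emit:
play_rows(steps=[{"claw":125,"dp":[-0.01,-0.01,-0.03],"angular":[0,0,0]},{"claw":125,"dp":[-0.01,-0.01,-0.03],"angular":[0,0,0]},{"claw":125,"dp":[-0.01,-0.01,-0.02],"angular":[0,0,0]},{"claw":125,"dp":[-0.02,-0.01,0],"angular":[0,0,0]},{"claw":125,"dp":[-0.02,-0.01,0],"angular":[0,0,0]},{"claw":125,"dp":[0,0,0],"angular":[0,0,0]},{"claw":125,"dp":[0,0,0],"angular":[0,0,0]},{"claw":125,"dp":[0,0,0],"angular":[0,0,0]}])

```text
clock: 51.82
tcp_pos: [0.4862, -0.0144, 0.3166]
orientation: [-0.0, 0.643, 0.766, 0.0]
wrist_force: [0.3, 0.1, 0.4]
finger_gap: 0.0434
```

```bash
python3 caps.py; python3 - <<'E'
from monst import *
p,d,c,W=shot('wrist');save('wrist9.png',p)
p,d,c,W=shot('side');save('side5.png',p);print(monstand(dict(p=p,d=d,M=W),c))
for n_,lo,hi,b in(('r',(0,150,60),(6,255,255),(230,150,280,200)),('y',(20,150,80),(35,255,255),(250,190,290,230))):
    m=blob(p,lo,hi,b);v,u_=np.nonzero(m);print(n_,(u_.min()+u_.max())/2,(v.min()+v.max())/2)
print(env.get_state()['wrist_force'])
E
```

```text
[ 0.4863 -0.0141  0.3165] {'r': (0.5228, 0.0615, 0.0141, 47), 'w': (0.5353, -0.0018, 0.0142, 43), 'y': (0.5445, -0.063, 0.0145, 45)}
r [0.0681 0.0491 0.    ]
w [ 0.0036  0.0504 -0.    ]
y [-0.0582  0.0489 -0.    ]
(((0.0006269142031669617, -7.632561028003693e-05), (0.1295657902956009, 0.05915573611855507), 0.16820412874221802), array([0.00207686, 0.00541375, 0.01324001]))
r 253.0 170.5
y 271.0 214.0
[-0.8668835   0.43466097  0.85563471]
```

View pics/side5.png

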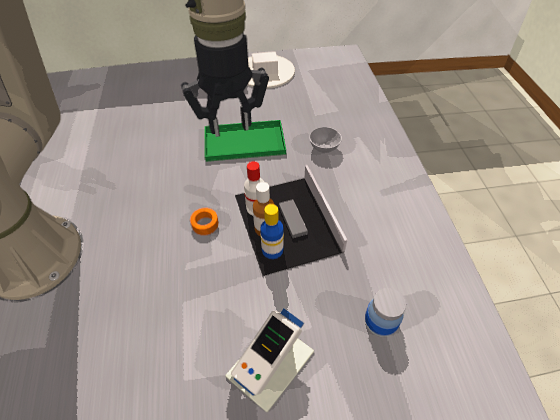

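All three bottles are back upright on their spots, with the red cap at pixel (253,170.5), the same as at the start. The monitor is on the stand, and the bystanders and gripper are clear, so I'm handing in.

```bash
python3 -c "
from workcell import env
print(env.hand_in())"
```

```text
the job is handed in; nothing more can be done
None
```

I moved the three bottles to the tray, laid the monitor on the blue stand, and returned each bottle to its bay spot. The job is handed in at about 52 s of the 136 s allowed; no verdict was reported.

**Bottles on the tray:** the wrist camera showed all three standing there before I touched the monitor.

**Monitor:** the last side view puts it about 1 mm from my estimate of the seat point, square within about 0.2° and parallel to the slope. It is screen up with the screen end uphill. The lip itself was hidden, so I infer contact because the monitor slid about 3 mm when released and then stopped.

**Bottles back in the bay:** measured cap positions are within about 2–3 mm of the start. In the side view the red cap is on its starting pixel and the yellow cap is within half a pixel; the white cap was checked by the wrist camera only.

**Bystanders:** the bowl, jar and tape look unmoved in the last picture; I did not measure them.

**What disagreed:**
- My first grip on the red bottle was about 5 mm off the pad centre. I allowed for that when placing it.
- The far scene camera put the stand about 6 mm away from the other two cameras. I used the wrist and side values.
- One approach to the stand stopped about 56 mm short because of joint speed limits. I made up the distance from the measured pose.

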